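Dock the charging case kept behind the pill organizer

ROBOT

A 6-joint arm with a two-finger parallel gripper is mounted at the origin on the work surface. World frame = base frame: x ahead of the robot, y to its left, z up, the work surface at z = 0. Lengths are in m, angles in rad, forces in N, time in s.
With the tool pointing down it reaches from about 0.325 to 0.85 m from the base axis. Payload 4.4 kg.
Tool frame: the origin (TCP) lies between the finger pads; the fingertips stand 17 mm ahead of it and the grasp point (between the pads) lies 2 mm behind it; z points along the fingers, y is the line along which they close (so a half turn about z gives the same grasp; the last joint's range is limited). The gripper opens to 94 mm and grips with 3 to 60 N. Pads are 16 mm wide; open, the fingers measure 119 mm over their backs; the gripper's body (75 mm by 177 mm) begins 78 mm behind the grasp point.
Start: joints at [1.008, 0.207, 1.542, -0, 1.393, -0.15], TCP at [0.23, 0.527, 0.222] pointing down, gripper open.
Joint ranges: [-2.73, 2.73], [-0.86, 2.22], [0.23, 2.46], [-1.11, 4.25], [0.08, 2.63], [-2.82, 2.82]. Speed limits (rad/s): [2.79, 2.79, 3.14, 3.14, 3.14, 3.14].

INTERFACE

Orientations are given as a rotation vector (axis times angle).
In Python, from station import manip gives the robot as it stands.
- The arm moves only by the shell command python3 -m crank 'ROWS' [FORCE]. ROWS is a JSON object whose one key "motion" holds a list of rows, each an object with "xyz": the shift along the tool's x, y, z in m, a list of three; "dr": the turn, a rotation vector about the tool's x, y, z in rad, a list of three; "claw": the finger opening in m, from 0 to 0.094. In form: {"motion": [{"xyz": [x, y, z], "dr": [ax, ay, az], "claw": claw}, ...]}. A call has 1 to 10 rows; each row is the pose to reach, as a shift and turn from the pose commanded when the call began, along the tool's axes at that moment; what a row does not reach only later rows make up. A row lasts 1/12 s, in which the tool goes at most 41.7 mm and 7.16 degrees, less where a joint would pass 70% of its speed; a pose out of reach is approached as far as the arm can. A call with a gripper value outside its range is refused whole. The fingers move at their own pace and stop on an object; FORCE is the grip in N (left out, the last holds). Time passes only in rows, so rows that repeat a pose let the fingers close. It gives the time, the measured TCP pose, the force, the opening and the grip force at its end, in the units of the state.
- manip.get_obs(): the state, without advancing time (a new reading comes with each control period).
- manip.read_camera(name): name is "scene" or "top" or "wrist"; returns (picture, depth): 420x560x3 uint8, red, green, blue; 420x560 float32, m along the optical axis (not along the pixel's ray), 0 where there is no reading.
- manip.camera_params(name): a dict with "fx", "fy", "cx", "cy" (pixels), "extrinsics" (4x4, takes a point from camera to world coordinates). Camera axes: x right, y up, looking along -z (the intrinsics and any distortion apply to the point x, -y, -z); pixel columns grow to the right and rows downward; lengths in m; the calibration is good to about 2 mm. The wrist camera is an equidistant fisheye: a pixel r from the principal point sees the ray r / f radians off the axis. A picture is of the moment at which its call begins: read the wrist's pose just before it. camera_params takes no time and is no camera call; for the wrist camera it gives the pose at the moment of the call.
- manip.job_done(): hands the job in; it is judged then, once.
The state is a dict: "t": time; "joint_pos": joint angles; "dq": joint speeds; "effort": joint torques, N m; "position": TCP position; "tool_rot": TCP orientation; "contact_force": force on the tool from outside, world axes, zero at the start; "moment": the same for the moment, N m; "width": finger opening in m; "gripper_force": force on a finger pad.
Only numpy, scipy, OpenCV 4.12 (cv2) and the standard library are available. Lean on these libraries where they do the work, as an engineer would, in place of code of your own. Each camera call takes 0.05 s, during which the arm holds its last target. There are 200 camera calls.

TASK

The grey charging case lies on the wooden tray behind the two-tier pill organizer and the jar: lift the upper tier, the lower tier and the jar out of the way onto the cork mat, each standing on the mat by itself, and only then take the case and lay it flat in the well of the open black charging dock. Then put the jar and the organizer back just where and as they stood on the tray, with the upper tier fully home on the lower one, every lug in its matching notch. Keep the jar and both tiers upright all the while, and do not disturb the hand mirror or the little cleaning brush.

Things in the scene. Friction and masses are not known exactly. Their poses are not given: they have to be found in the camera images.
- upper_tier: Upper tier of the clear pill organizer: box 60 x 60 mm, 50 tall, lid with 6 mm thumb tab on its +x side. Lugs 4 mm thick reach 7 mm below the mid of each wall: 23 mm wide at +x, 13 at the other three. Origin: centre, level with lug ends (it stands on them). z up. Starts seated on the lower tier, same heading, origin 35 mm above the lower's; only rests there. Grip across its y walls. 70 g.
- lower_tier: Lower tier: clear open box 60 x 60 mm, 42 tall, on a foot plate 70 x 70 x 3 mm seen around the stack from above. Mid of each wall's top edge is a notch 8.5 mm deep: 27 mm wide at +x, 17 at the others: the lugs enter with 2 mm play a side, in one heading only. Origin: centre of underside, z up, axes along walls. Grip across two walls, above the foot. 75 g. Goes back where it stood.
- jar: Closed amber jar with white lid and paper label, round, 60 mm diameter, 72 mm tall, about 160 g. Origin: centre of the underside; z up. Stands on the tray beside the organizer, on either side; goes back where it stood.
- case: Light grey plastic charging case, rounded edges, 46 mm (x) by 96 mm (y, its long axis), 34 mm tall, about 110 g. Origin: centre of the underside; z up. Lies on the tray, long side along the tray's y, about 13 mm behind (tray +x) the organizer's foot.
- tray: Wooden valet tray, fixed, 200 mm (x) by 260 mm (y), floor 6 mm thick, lip all round 6 mm thick and 18 mm above the table. Origin: centre of the underside, z up, +x to the back. Organizer and jar stand in its front half (x about -36 mm, y about +56 and -56 mm), the case behind them (x about +36 mm).
- mat: Flat cork mat, fixed, 190 mm (x) by 250 mm (y), 4 mm thick: the side area. Origin: centre of the underside, z up, +x to the back. The cleaning brush lies along its back edge (x about +72 mm); the rest is free.
- dock: Black charging dock, fixed, hinged lid open. Origin: at table level under the middle of the well. Well 62 mm (x) by 112 mm (y), floor 20 mm and rim 32 mm above the table; the case lies in it with its long axis along the dock's y, either way round. Body x -52 to +70 mm, y +-72 mm. Lid hinged at x = +70 mm, leans away from the well, top about 155 mm above the table.
- mirror: Chrome steel hand mirror lying flat, 212 mm long along its y: disc 110 mm across centred 70 mm to +y of the origin, handle to 88 mm on the -y side; 8 mm thick. Origin: on its underside, between disc and handle. A bystander.
- brush: White plastic cleaning tool lying flat on the mat, about 125 mm long (y) and 12 mm wide, soft brush at the +y end, wire loop at the -y end, at most 18 mm tall. Origin: middle of the underside. A bystander.
There are look-alikes about, which are no part of the job. Leave any purple look-alike of the upper_tier alone. What is shaped like the lower_tier but yellow is not meant.

How it is judged:
By the outcome, as a careful person would: the job done as asked, in the order asked, and still so for the second after the job is handed in, with the robot touching nothing.
It also fails if it takes over 152 s, if anything falls off the work surface, if the arm or the gripper's body presses on something with over 40 N, if the wrist force passes 120 N, or if a joint passes its speed limit or range.

## Working session

There is one attempt and no reset: what is moved stays moved. The work goes in short steps, Python scripts to look and compute and a shell command to move; the robot and the scene stay as the last step left them, time stands still between calls to the robot, and variables do not carry over. Pictures are saved under pics/ and viewed, at most 14 in all, crops included, and the job is handed in when it is done.

```bash
ls; mkdir -p pics
cat > h.py <<'E'
import numpy as np, cv2
from station import manip
E
python3 - <<'E'
from h import *
for n in ("scene","top"):
    p,d=manip.read_camera(n); cv2.imwrite(f"pics/{n}0.png",p[:,:,::-1]); np.savez(f"{n}0.npz",p=p,d=d)
    c=manip.camera_params(n); print(n,{k:(np.round(v,4).tolist() if k=='extrinsics' else v) for k,v in c.items()})
    print((d>0).mean(), d[d>0].min(), d.max())
print(manip.get_obs())
E
```

```text
pics
scene {'fx': 483.86985702163264, 'fy': 483.86985702163264, 'cx': 286.1842772379542, 'cy': 204.49002478153204, 'extrinsics': [[0.8874, -0.3236, 0.3282, 0.908], [0.4609, 0.6305, -0.6245, -0.6446], [-0.0049, 0.7055, 0.7087, 0.7928], [0.0, 0.0, 0.0, 1.0]]}
0.9962542517006803 0.678065 3.8114061
top {'fx': 407.60635698364257, 'fy': 407.60635698364257, 'cx': 281.0853333728983, 'cy': 218.23657535473808, 'extrinsics': [[-0.0151, 0.9941, -0.1072, 0.4467], [-0.9996, -0.0174, -0.0205, -0.0198], [-0.0223, 0.1069, 0.994, 1.0806], [0.0, 0.0, 0.0, 1.0]]}
0.9959098639455782 0.6977797 1.997382
{'t': 0.1, 'joint_pos': array([ 1.00848470e+00,  2.07322911e-01,  1.54277186e+00, -1.34934397e-05,
        1.39350882e+00, -1.50485200e-01]), 'dq': array([-1.68668500e-03,  8.08985098e-04, -2.26771318e-03,  7.54662502e-05,
       -1.09659564e-04,  4.17687398e-04]), 'effort': array([-1.51069878e-03, -3.71865964e+01, -2.82291788e+01,  6.99419319e-02,
        3.12095764e-02, -3.59404316e-05]), 'position': array([0.22980232, 0.52633911, 0.22143224]), 'tool_rot': array([-6.42188823e-01, -3.07455027e+00,  2.96689566e-03]), 'contact_force': array([-0.25008092, -0.24312591, -0.28376523]), 'moment': array([ 0.03700503, -0.0236866 , -0.03603957]), 'gripper_force': 0.0, 'width': 0.09402096840223037}
```

View pics/scene0.png

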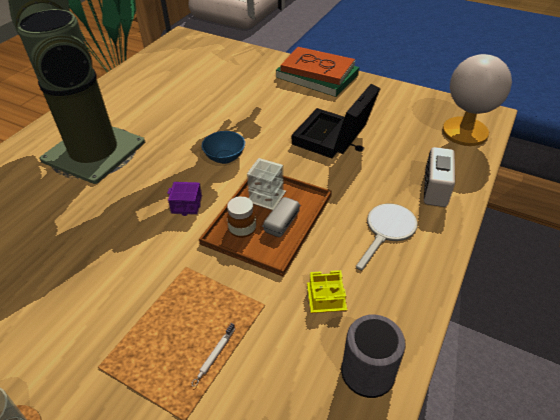

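View pics/top0.png

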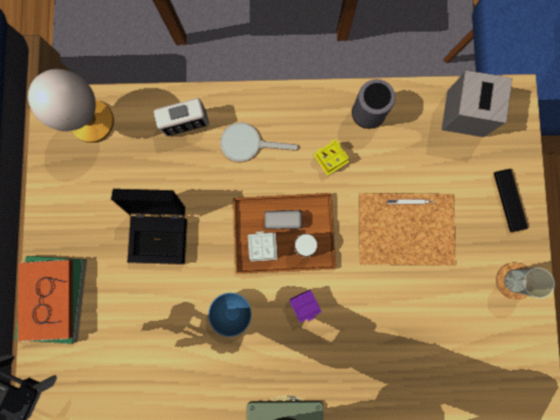

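The top view shows these things that could be confused:
- Upper tier: the clear stack at (262,246) or the purple box at (305,306). I choose the clear one.
- Lower tier: under the clear stack at (262,246) or the yellow box at (332,157). I choose the clear one.
- Case: the grey block on the tray at (282,219), the white box at (181,116) or the black bar at (511,200). I choose the one on the tray.
- Jar: the white lid at (305,244), the dark cup at (373,103) or the glass at (525,281). I choose the white lid.

The dock is at (157,238), the mat at (407,229) and the brush at (408,202).

```bash
cat >> h.py <<'E'
def ray(n,uv,c=None):
    c=c or manip.camera_params(n); E=np.array(c['extrinsics'])
    x=(np.asarray(uv,float)-[c['cx'],c['cy']])/[c['fx'],c['fy']]
    if n=='wrist':
        r=np.linalg.norm(x,axis=-1,keepdims=True)+1e-12; q=np.concatenate([x/r*np.sin(r),np.cos(r)],-1)
    else: q=np.concatenate([x,np.ones(x.shape[:-1]+(1,))],-1)
    return E[:3,3],(q*[1,-1,-1])@E[:3,:3].T
def plane(n,uv,z,c=None):
    o,d=ray(n,uv,c); return o+d*((z-o[2])/d[...,2])[...,None]
def cloud(n,dep,c=None):
    c=c or manip.camera_params(n); v,u=np.mgrid[:420,:560]; o,d=ray(n,np.stack([u,v],-1),c)
    f=-np.array(c['extrinsics'])[:3,2]
    return o+d*(dep/(d@f))[...,None]
def rect(P):
    (cx,cy),(w,h),a=cv2.minAreaRect(np.float32(P[:,:2]*1000)); return np.round([cx,cy,w,h,a],1)
E
python3 - <<'E'
from h import *
a=np.load('top0.npz'); b=np.load('scene0.npz')
A=cloud('top',a['d']); B=cloud('scene',b['d'])
hs=cv2.cvtColor(a['p'],cv2.COLOR_RGB2HSV)
print('table z',np.median(A[360:370,380:450,2]),np.median(B[150:180,120:140,2]))
def reg(m,u0,u1,v0,v1): 
    k=np.zeros_like(m); k[v0:v1,u0:u1]=m[v0:v1,u0:u1]; return k
Z=A[...,2]
for nm,m in {'tray':reg(Z>.012,228,345,188,280),'stack':reg(Z>.06,245,280,228,265),'jar':reg(Z>.06,290,320,230,260),'case':reg(Z>.03,255,310,205,232),'dock':reg(Z>.024,122,190,212,268),'orgfoot':reg(Z>.04,245,280,228,265)}.items():
    n,l,s,_=cv2.connectedComponentsWithStats(m.astype(np.uint8)); k=l==1+np.argmax(s[1:,4]); P=A[k]
    print(nm,k.sum(),rect(P),'zmed',np.median(P[:,2]).round(4),P[:,2].max().round(4))
matm=(hs[...,1]>90)&(Z<.02); 
c1=a['p'][205:275,228:345][:, :]; c2=b['p'][150:280,190:340]
im=np.hstack([cv2.resize(a['p'][180:280,225:325],(400,400),interpolation=2),cv2.resize(b['p'][150:250,200:300],(400,400),interpolation=2)])
cv2.imwrite('pics/crop0.png',im[:,:,::-1])
E
```

```text
table z -0.0004607900468820425 -0.0006596382717908855
tray 821 [523.4  -4.3 200.5 260.    1.9] zmed 0.0174 1.0806
stack 650 [486.5  30.6 107.6  70.3  84.8] zmed 0.091 1.0806
jar 364 [476.  -55.6  51.1  77.2  72.8] zmed 0.0777 1.0806
case 648 [512.8  -2.   93.4 131.6  88.9] zmed 0.0392 1.0806
dock 1852 [512.2 189.6 421.1 135.2  89. ] zmed 0.0322 1.0806
orgfoot 657 [486.5  30.6 107.6  70.3  84.8] zmed 0.091 1.0806
```

View pics/crop0.png

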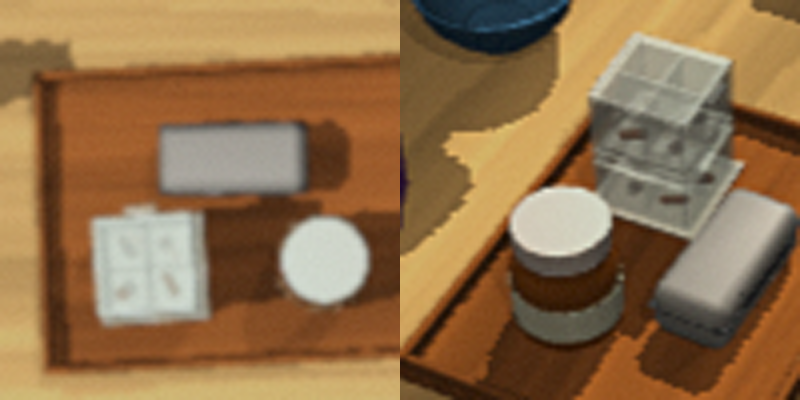

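The crop confirms the choice. The clear stack is at left in the top crop (150,265), with its thumb tab pointing to the case at (140,210). The jar is at (325,260) and the case at (232,158).

```bash
cat >> h.py <<'E'
from scipy.spatial.transform import Rotation as Ro
def Rd(yawdeg):  # tool down; tool y = world (-sin,cos) at yaw
    a=np.radians(yawdeg); y=np.array([-np.sin(a),np.cos(a),0]); z=np.array([0,0,-1.]); return Ro.from_matrix(np.stack([np.cross(y,z)*1.0,y,z],1))
def to(p,yaw):
    o=manip.get_obs(); R=Ro.from_rotvec(o['tool_rot']); s=R.inv().apply(np.array(p)-o['position']); d=(R.inv()*Rd(yaw)).as_rotvec()
    print('shift',s.round(4).tolist(),'dr',d.round(4).tolist())
def st():
    o=manip.get_obs(); y=Ro.from_rotvec(o['tool_rot']).as_matrix()[:,1]
    print('t',round(o['t'],2),'pos',o['position'].round(4),'yaw',np.degrees(np.arctan2(-y[0],y[1])).round(2),'F',o['contact_force'].round(1),'w',round(o['width'],4),'g',round(o['gripper_force'],1),'q6',o['joint_pos'].round(2))
E
python3 - <<'E'
from h import *
a=np.load('top0.npz'); A=cloud('top',a['d']); A[a['d']==0]=0; Z=A[...,2]
c=manip.camera_params('wrist'); o=manip.get_obs(); R=Ro.from_rotvec(o['tool_rot']).as_matrix(); E=np.array(c['extrinsics'])
print(c['fx'],'cam in tool',(R.T@(E[:3,3]-o['position'])).round(3),(R.T@E[:3,:3]).round(2).tolist())
def comp(m,u0,u1,v0,v1):
    k=np.zeros_like(m); k[v0:v1,u0:u1]=m[v0:v1,u0:u1]; n,l,s,_=cv2.connectedComponentsWithStats(k.astype(np.uint8)); return l==1+np.argmax(s[1:,4])
def show(nm,k): P=A[k]; print(nm,k.sum(),rect(P),np.median(P[:,2]).round(4),P.max(0).round(3))
show('tray',comp((Z>.012)&(Z<.025),228,345,188,280))
show('stack',comp((Z>.085),245,280,228,265)); show('jar',comp(Z>.07,290,320,230,260)); show('case',comp((Z>.03)&(Z<.05),255,310,205,232))
show('dockrim',comp((Z>.026)&(Z<.04),122,190,212,268)); show('lid',comp(Z>.05,105,195,180,230))
show('mat',comp((Z>.002)&(Z<.008),350,465,185,275))
B=cloud('scene',np.load('scene0.npz')['d']); 
P=B[80:140,340:385].reshape(-1,3);P=P[(P[:,2]>.04)&(P[:,0]<.75)]
for z in (.05,.08,.11,.14,.15): q=P[abs(P[:,2]-z)<.008]; print(z,len(q),np.percentile(q[:,0],[5,50,95]).round(3) if len(q) else '')
to([.42,-.005,.36],1.9)
E
```

```text
325.19226210127806 cam in tool [ 0.084 -0.    -0.162] [[0.0, 0.96, 0.29], [1.0, -0.0, 0.0], [0.0, 0.29, -0.96]]
tray 819 [523.4  -4.3 200.5 260.    1.9] 0.0174 [0.627 0.127 0.025]
stack 635 [489.8  50.9  66.6  60.2   3.3] 0.0911 [0.523 0.082 0.097]
jar 360 [489.1 -59.3  49.2  51.6  89. ] 0.0777 [ 0.515 -0.035  0.082]
case 644 [556.3  -2.9  93.4  44.6  89. ] 0.0391 [0.579 0.044 0.045]
dockrim 1780 [516.1 326.7 145.  135.5  87.4] 0.0322 [0.583 0.401 0.04 ]
lid 1126 [598.3 322.9 145.8  48.9  87.1] 0.1471 [0.624 0.397 0.157]
mat 5390 [ 531.9 -329.3  262.9  199.5   87.8] 0.0042 [ 0.634 -0.198  0.008]
0.05 41 [0.604 0.606 0.609]
0.08 105 [0.586 0.608 0.614]
0.11 126 [0.589 0.613 0.62 ]
0.14 325 [0.598 0.618 0.626]
0.15 466 [0.598 0.611 0.624]
shift [-0.3869, -0.4111, -0.1379] dr [-0.0019, -0.0007, -0.445]
```

```bash
python3 -m crank '{"motion":[{"xyz":[-0.05,-0.05,-0.1],"dr":[0,0,-0.11],"claw":0.094},{"xyz":[-0.19,-0.21,-0.138],"dr":[0,0,-0.445],"claw":0.094},{"xyz":[-0.19,-0.21,-0.138],"dr":[0,0,-0.445],"claw":0.094},{"xyz":[-0.19,-0.21,-0.138],"dr":[0,0,-0.445],"claw":0.094},{"xyz":[-0.19,-0.21,-0.138],"dr":[0,0,-0.445],"claw":0.094},{"xyz":[-0.19,-0.21,-0.138],"dr":[0,0,-0.445],"claw":0.094},{"xyz":[-0.19,-0.21,-0.138],"dr":[0,0,-0.445],"claw":0.094},{"xyz":[-0.19,-0.21,-0.138],"dr":[0,0,-0.445],"claw":0.094},{"xyz":[-0.19,-0.21,-0.138],"dr":[0,0,-0.445],"claw":0.094}]}' 20; python3 -c "
from h import *
st(); to([.42,-.005,.36],1.9)"
```

```text
t: 0.85
position: [0.3224, 0.2552, 0.3631]
tool_rot: [-0.042, 3.136, 0.0]
contact_force: [0.7, 0.5, 0.6]
width: 0.094
gripper_force: 0.0
t 0.85 pos [0.3224 0.2552 0.3631] yaw 1.54 F [0.7 0.5 0.6] w 0.094 g 0.0 q6 [ 0.46 -0.24  1.69 -0.    1.68 -1.14]
shift [-0.0905, -0.2628, 0.0036] dr [0.0002, 0.0055, -0.0062]
```

```bash
python3 -m crank '{"motion":[{"xyz":[-0.09,-0.263,0],"dr":[0,0,0],"claw":0.094},{"xyz":[-0.09,-0.263,0],"dr":[0,0,0],"claw":0.094},{"xyz":[-0.09,-0.263,0],"dr":[0,0,0],"claw":0.094},{"xyz":[-0.09,-0.263,0],"dr":[0,0,0],"claw":0.094},{"xyz":[-0.09,-0.263,0],"dr":[0,0,0],"claw":0.094},{"xyz":[-0.09,-0.263,0],"dr":[0,0,0],"claw":0.094},{"xyz":[-0.09,-0.263,0],"dr":[0,0,0],"claw":0.094},{"xyz":[-0.09,-0.263,0],"dr":[0,0,0],"claw":0.094},{"xyz":[-0.09,-0.263,0],"dr":[0,0,0],"claw":0.094},{"xyz":[-0.09,-0.263,0],"dr":[0,0,0],"claw":0.094}]}'
cat >> h.py <<'E'
def look(name):
    c=manip.camera_params('wrist'); p,d=manip.read_camera('wrist'); E=np.array(c['extrinsics'])
    np.savez(name+'.npz',p=p,d=d,E=E,k=[c['fx'],c['fy'],c['cx'],c['cy']]); cv2.imwrite(f'pics/{name}.png',p[:,:,::-1])
def load(name):
    a=np.load(name+'.npz'); k=a['k']; c=dict(fx=k[0],fy=k[1],cx=k[2],cy=k[3],extrinsics=a['E']); A=cloud('wrist',a['d'],c); A[a['d']==0]=np.nan
    return a['p'],A,c
E
python3 -c "
from h import *
st(); look('w1')
p,A,c=load('w1'); print(np.nanmedian(A[...,2]))"
```

```text
t: 1.68
position: [0.4186, -0.0004, 0.3597]
tool_rot: [0.053, -3.14, -0.002]
contact_force: [0.7, 0.1, -0.1]
width: 0.0944
gripper_force: 0.0
t 1.68 pos [ 4.186e-01 -4.000e-04  3.597e-01] yaw 1.93 F [ 0.7  0.1 -0.1] w 0.0944 g 0.0 q6 [-0.21 -0.21  1.68  0.    1.67 -1.81]
0.0007733912135864385
```

View pics/w1.png

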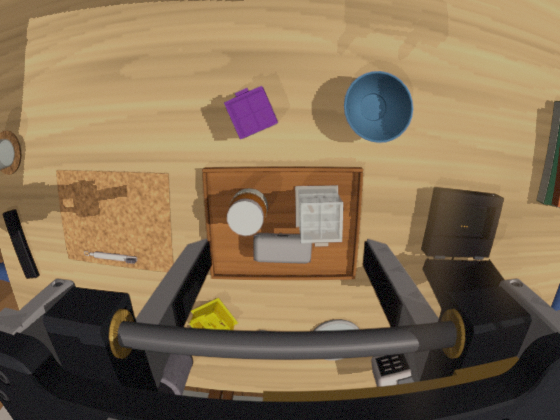

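The wrist view shows the stack at (320,218), with its tab down at (320,243) towards the case. The jar is at (246,213), the case at (282,248), the mat at (118,215), the dock at (462,225) and the brush at (115,257). I'll measure from this.

```bash
cat >> h.py <<'E'
def comp(m,u0,u1,v0,v1):
    k=np.zeros_like(m); k[v0:v1,u0:u1]=m[v0:v1,u0:u1]; n,l,s,_=cv2.connectedComponentsWithStats(k.astype(np.uint8)); return l==1+np.argmax(s[1:,4])
def show(A,nm,zl,zh,*r):
    k=comp((A[...,2]>zl)&(A[...,2]<zh),*r); P=A[k]; print(nm,k.sum(),rect(P),'z',np.median(P[:,2]).round(4)); return k
E
python3 - <<'E'
from h import *
p,A,c=load('w1'); Z=A[...,2]
show(A,'tray lip',.012,.03,195,370,155,285)
show(A,'stack top',.084,.12,285,355,175,255)
k=show(A,'foot?',.0075,.013,285,355,175,255)
k=show(A,'jar top',.073,.1,215,275,180,245); 
print('jar circ',np.round(cv2.minEnclosingCircle(np.float32(A[k][:,:2]*1000)),1) if 0 else cv2.minEnclosingCircle(np.float32(A[k][:,:2]*1000)))
show(A,'case',.034,.055,245,320,228,270); show(A,'case all',.015,.055,248,318,230,270)
show(A,'dock rim',.026,.038,410,510,180,262); show(A,'dock floor',.016,.024,410,510,180,262); show(A,'mat',.002,.009,40,190,160,275); show(A,'brush',.0105,.03,60,160,240,275)
# stack top outline by rays (white-ish mask) at z=.091
hs=cv2.cvtColor(p,cv2.COLOR_RGB2HSV); m=(hs[...,1]<70)&(hs[...,2]>90)
k=comp(m,285,355,180,250); v,u=np.nonzero(k); print('white',k.sum(),u.min(),u.max(),v.min(),v.max())
im=cv2.resize(p[160:285,200:370],(800,588),interpolation=2); cv2.imwrite('pics/w1c.png',im[:,:,::-1])
E
```

```text
tray lip 1963 [522.   -4.5 200.7 261.4   2. ] z 0.0169
stack top 1788 [488.6  50.5  66.3  60.6   4.1] z 0.0903
foot? 202 [473.5  48.8  44.3  70.5   3.6] z 0.0087
jar top 980 [487.3 -59.   51.8  50.9  10.1] z 0.0774
jar circ ((487.5589294433594, -59.867103576660156), 26.493072509765625)
case 1319 [555.5  -4.3  94.3  43.9  89.9] z 0.039
case all 1584 [ 5.561e+02 -4.000e+00  4.780e+01  9.660e+01  1.000e-01] z 0.0386
dock rim 2731 [512.4 326.5 145.3 131.3  87.7] z 0.0312
dock floor 1537 [500.9 331.8 109.4  61.5  88. ] z 0.0196
mat 9690 [ 529.7 -329.1  252.6  191.5   88.7] z 0.0038
brush 232 [ 599.7 -331.9  107.9   11.8   89.2] z 0.0127
white 2855 285 342 186 249
```

View pics/w1c.png

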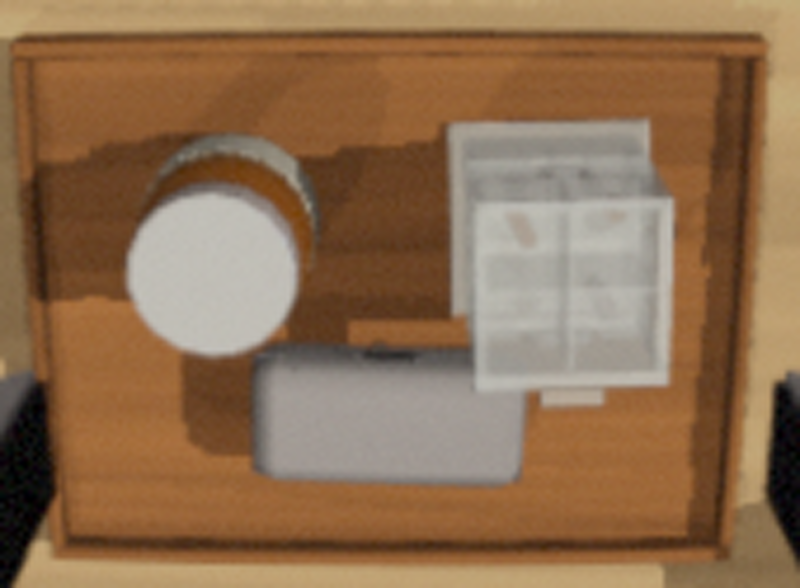

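Run:
```python
from h import *
p,A,c=load('w1'); Z=A[...,2]
k=comp((Z>.084)&(Z<.12),285,355,175,255)
# side edges (y-walls) via first/last pixel per row, at z=.091
rows=[v for v in range(420) if k[v].sum()>30]; print(rows[0],rows[-1])
E_={}
for nm,f in (('-y',lambda v:np.nonzero(k[v])[0][0]-.5),('+y',lambda v:np.nonzero(k[v])[0][-1]+.5)):
    P=plane('wrist',np.array([[f(v),v] for v in rows[2:-2]],float),.091,c); a=np.polyfit(P[:,0],P[:,1],1); print(nm,'yaw',np.degrees(np.arctan(a[0])).round(2),'y at .4855',np.polyval(a,.4855).round(4))
cols=[u for u in range(560) if k[:,u].sum()>25]
P=plane('wrist',np.array([[u,np.nonzero(k[:,u])[0][0]-.5] for u in cols[2:-2]],float),.091,c); a=np.polyfit(P[:,1],P[:,0],1); print('front yaw',-np.degrees(np.arctan(a[0])),'x at y=.05',np.polyval(a,.05))
P=plane('wrist',np.array([[u,np.nonzero(k[:,u])[0][-1]+.5] for u in cols[2:-2]],float),.091,c); print('back x',np.sort(P[:,0])[[2,10,20]].round(4),np.median(P[:,0]))
to([.4855,.0505,.155],3.5)
```

```text
202 241
-y yaw 3.57 y at .4855 0.0197
+y yaw 3.61 y at .4855 0.0805
front yaw 3.9806726209775807 x at y=.05 0.4543632674789037
back x [0.5143 0.5146 0.517 ] 0.5169838756952171
shift [-0.0689, 0.048, 0.205] dr [0.0009, -0.0009, -0.0262]
```

```bash
python3 -m crank '{"motion":[{"xyz":[-0.069,0.048,0.12],"dr":[0,0,-0.028],"claw":0.094},{"xyz":[-0.069,0.048,0.12],"dr":[0,0,-0.028],"claw":0.094},{"xyz":[-0.069,0.048,0.205],"dr":[0,0,-0.028],"claw":0.094},{"xyz":[-0.069,0.048,0.205],"dr":[0,0,-0.028],"claw":0.094},{"xyz":[-0.069,0.048,0.205],"dr":[0,0,-0.028],"claw":0.094},{"xyz":[-0.069,0.048,0.205],"dr":[0,0,-0.028],"claw":0.094},{"xyz":[-0.069,0.048,0.205],"dr":[0,0,-0.028],"claw":0.094},{"xyz":[-0.069,0.048,0.205],"dr":[0,0,-0.028],"claw":0.094},{"xyz":[-0.069,0.048,0.205],"dr":[0,0,-0.028],"claw":0.094}]}'; python3 -c "
from h import *
st(); to([.485,.0502,.07],3.6)"
```

```text
t: 2.48
position: [0.4873, 0.0497, 0.1573]
tool_rot: [-0.099, 3.137, -0.0]
contact_force: [0.9, -0.7, 0.5]
width: 0.0942
gripper_force: 0.0
t 2.48 pos [0.4873 0.0497 0.1573] yaw 3.6 F [ 0.9 -0.7  0.5] w 0.0942 g 0.0 q6 [-0.08  0.09  1.82  0.    1.23 -1.71]
shift [0.0025, 0.0007, 0.0873] dr [-0.0004, 0.0031, 0.0001]
```

```bash
python3 -m crank '{"motion":[{"xyz":[0.002,0,0.03],"dr":[0,0,0],"claw":0.094},{"xyz":[0.002,0,0.06],"dr":[0,0,0],"claw":0.094},{"xyz":[0.002,0,0.08],"dr":[0,0,0],"claw":0.094},{"xyz":[0.002,0,0.086],"dr":[0,0,0],"claw":0.094},{"xyz":[0.002,0,0.086],"dr":[0,0,0],"claw":0.094},{"xyz":[0.002,0,0.086],"dr":[0,0,0],"claw":0.094},{"xyz":[0.002,0,0.086],"dr":[0,0,0],"claw":0.094}]}'; python3 -c "
from h import *
st(); to([.485,.0502,.07],3.6)"
```

```text
t: 3.07
position: [0.4865, 0.0485, 0.0719]
tool_rot: [-0.096, 3.135, -0.001]
contact_force: [-0.1, 0.0, 0.3]
width: 0.0941
gripper_force: 0.0
t 3.07 pos [0.4865 0.0485 0.0719] yaw 3.5 F [-0.1  0.   0.3] w 0.0941 g 0.0 q6 [-0.08  0.21  1.89  0.    1.04 -1.71]
shift [0.0014, 0.0018, 0.0019] dr [-0.0007, 0.0049, -0.0017]
```

```bash
for i in 1 2; do python3 -m crank '{"motion":[{"xyz":[0,0,0],"dr":[0,0,0],"claw":0.094},{"xyz":[0,0,0],"dr":[0,0,0],"claw":0.094}]}' | head -2;done; python3 -c "
from h import *
to([.485,.0502,.07],3.6)"
```

```text
t: 3.23
position: [0.4856, 0.0486, 0.0711]
t: 3.4
position: [0.4846, 0.0487, 0.07]
shift [-0.0004, 0.0015, -0.0] dr [-0.0001, 0.001, -0.0017]
```

```bash
python3 -m crank '{"motion":[{"xyz":[0,0.0015,0],"dr":[0,0,0],"claw":0.094},{"xyz":[0,0.0015,0],"dr":[0,0,0],"claw":0.094},{"xyz":[0,0.0015,0],"dr":[0,0,0],"claw":0.094},{"xyz":[0,0.0015,0],"dr":[0,0,0],"claw":0.05},{"xyz":[0,0.0015,0],"dr":[0,0,0],"claw":0.05},{"xyz":[0,0.0015,0],"dr":[0,0,0],"claw":0.05},{"xyz":[0,0.0015,0],"dr":[0,0,0],"claw":0.05},{"xyz":[0,0.0015,0],"dr":[0,0,0],"claw":0.05}]}' 15; python3 -c "
from h import *
st()"
```

```text
t: 4.07
position: [0.4842, 0.0502, 0.0694]
tool_rot: [0.096, -3.14, -0.0]
contact_force: [0.4, 0.4, -0.2]
width: 0.0641
gripper_force: 0.0
t 4.07 pos [0.4842 0.0502 0.0694] yaw 3.51 F [ 0.4  0.4 -0.2] w 0.0641 g 0.0 q6 [-0.07  0.21  1.89 -0.    1.04 -1.71]
```

```bash
python3 -m crank '{"motion":[{"xyz":[0,0,0],"dr":[0,0,0],"claw":0.05},{"xyz":[0,0,0],"dr":[0,0,0],"claw":0.05},{"xyz":[0,0,0],"dr":[0,0,0],"claw":0.05},{"xyz":[0,0,-0.01],"dr":[0,0,0],"claw":0.05},{"xyz":[0,0,-0.03],"dr":[0,0,0],"claw":0.05},{"xyz":[0,0,-0.06],"dr":[0,0,0],"claw":0.05},{"xyz":[0,0,-0.09],"dr":[0,0,0],"claw":0.05},{"xyz":[0,0,-0.09],"dr":[0,0,0],"claw":0.05},{"xyz":[0,0,-0.09],"dr":[0,0,0],"claw":0.05},{"xyz":[0,0,-0.09],"dr":[0,0,0],"claw":0.05}]}'; python3 -c "
from h import *
st(); to([.4877,-.243,.16],3.6)
look('w2');p,A,c=load('w2'); Z=A[...,2]
cv2.imwrite('pics/w2c.png',p[130:300,180:420,::-1])
"
```

```text
t: 4.9
position: [0.4836, 0.0502, 0.1592]
tool_rot: [0.096, -3.139, -0.0]
contact_force: [-0.2, 0.3, -0.7]
width: 0.0602
gripper_force: 15.0
t 4.9 pos [0.4836 0.0502 0.1592] yaw 3.51 F [-0.2  0.3 -0.7] w 0.0602 g 15.0 q6 [-0.07  0.08  1.82 -0.    1.24 -1.71]
shift [0.0139, -0.2929, -0.0008] dr [0.0001, -0.0006, -0.0016]
```

View pics/w2c.png

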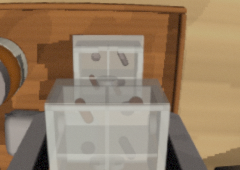

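```bash
python3 -m crank '{"motion":[{"xyz":[0.014,-0.293,0],"dr":[0,0,0],"claw":0.05},{"xyz":[0.014,-0.293,0],"dr":[0,0,0],"claw":0.05},{"xyz":[0.014,-0.293,0],"dr":[0,0,0],"claw":0.05},{"xyz":[0.014,-0.293,0],"dr":[0,0,0],"claw":0.05},{"xyz":[0.014,-0.293,0],"dr":[0,0,0],"claw":0.05},{"xyz":[0.014,-0.293,0],"dr":[0,0,0],"claw":0.05},{"xyz":[0.014,-0.293,0],"dr":[0,0,0],"claw":0.05},{"xyz":[0.014,-0.293,0],"dr":[0,0,0],"claw":0.05},{"xyz":[0.014,-0.293,0],"dr":[0,0,0],"claw":0.05},{"xyz":[0.014,-0.293,0],"dr":[0,0,0],"claw":0.05}]}' >/dev/null; python3 -m crank '{"motion":[{"xyz":[0,0,0.03],"dr":[0,0,0],"claw":0.05},{"xyz":[0,0,0.06],"dr":[0,0,0],"claw":0.05},{"xyz":[0,0,0.09],"dr":[0,0,0],"claw":0.05},{"xyz":[0,0,0.11],"dr":[0,0,0],"claw":0.05},{"xyz":[0,0,0.115],"dr":[0,0,0],"claw":0.05},{"xyz":[0,0,0.115],"dr":[0,0,0],"claw":0.05},{"xyz":[0,0,0.115],"dr":[0,0,0],"claw":0.05},{"xyz":[0,0,0.115],"dr":[0,0,0],"claw":0.05},{"xyz":[0,0,0.115],"dr":[0,0,0],"claw":0.05}]}' ;  python3 -c "
from h import *
st(); to([.4877,-.243,.0325],3.6)"
```

```text
t: 6.53
position: [0.4896, -0.2437, 0.0464]
tool_rot: [-0.097, 3.137, -0.004]
contact_force: [-0.5, -0.2, -0.2]
width: 0.06
gripper_force: 15.0
t 6.53 pos [ 0.4896 -0.2437  0.0464] yaw 3.54 F [-0.5 -0.2 -0.2] w 0.06 g 15.0 q6 [-0.62  0.36  1.75  0.    1.03 -2.25]
shift [0.0019, 0.0008, 0.0139] dr [-0.0024, 0.0029, -0.001]
```

Slow final settle-down, then check the force.

```bash
python3 -m crank '{"motion":[{"xyz":[0,0,0.006],"dr":[0,0,0],"claw":0.05},{"xyz":[0,0,0.0105],"dr":[0,0,0],"claw":0.05},{"xyz":[0,0,0.0125],"dr":[0,0,0],"claw":0.05},{"xyz":[0,0,0.0125],"dr":[0,0,0],"claw":0.05},{"xyz":[0,0,0.0125],"dr":[0,0,0],"claw":0.05},{"xyz":[0,0,0.0125],"dr":[0,0,0],"claw":0.05},{"xyz":[0,0,0.0125],"dr":[0,0,0],"claw":0.05},{"xyz":[0,0,0.0125],"dr":[0,0,0],"claw":0.05}]}' ;  python3 -c "
from h import *
st(); to([.4877,-.243,.0325],3.6)"
```

```text
t: 7.2
position: [0.4881, -0.2432, 0.0323]
tool_rot: [0.096, -3.14, 0.0]
contact_force: [-2.2, 0.6, 5.2]
width: 0.0601
gripper_force: 15.0
t 7.2 pos [ 0.4881 -0.2432  0.0323] yaw 3.51 F [-2.2  0.6  5.2] w 0.0601 g 15.0 q6 [-0.62  0.38  1.76 -0.    1.   -2.25]
shift [0.0004, 0.0002, -0.0002] dr [-0.0, -0.0001, -0.0016]
```

```bash
python3 -m crank '{"motion":[{"xyz":[0,0,0],"dr":[0,0,0],"claw":0.085},{"xyz":[0,0,0],"dr":[0,0,0],"claw":0.085},{"xyz":[0,0,0],"dr":[0,0,0],"claw":0.085},{"xyz":[0,0,0],"dr":[0,0,0],"claw":0.085},{"xyz":[0,0,-0.02],"dr":[0,0,0],"claw":0.085},{"xyz":[0,0,-0.06],"dr":[0,0,0],"claw":0.085},{"xyz":[0,0,-0.1],"dr":[0,0,0],"claw":0.085},{"xyz":[0,0,-0.14],"dr":[0,0,0],"claw":0.085},{"xyz":[0,0,-0.14],"dr":[0,0,0],"claw":0.085}]}' ;  python3 -c "
from h import *
st(); to([.42,.05,.24],3.6)"
```

```text
t: 7.95
position: [0.4933, -0.2466, 0.1813]
tool_rot: [-0.096, 3.126, -0.016]
contact_force: [0.4, -1.3, 0.9]
width: 0.0848
gripper_force: 0.0
t 7.95 pos [ 0.4933 -0.2466  0.1813] yaw 3.52 F [ 0.4 -1.3  0.9] w 0.0848 g 0.0 q6 [-0.62  0.18  1.66 -0.    1.28 -2.25]
shift [0.0541, 0.2999, -0.0627] dr [-0.0109, 0.0134, -0.0014]
```

```bash
python3 -m crank '{"motion":[{"xyz":[0.05,0.297,-0.068],"dr":[0,0,0],"claw":0.085},{"xyz":[0.05,0.297,-0.068],"dr":[0,0,0],"claw":0.085},{"xyz":[0.05,0.297,-0.068],"dr":[0,0,0],"claw":0.085},{"xyz":[0.05,0.297,-0.068],"dr":[0,0,0],"claw":0.085},{"xyz":[0.05,0.297,-0.068],"dr":[0,0,0],"claw":0.085},{"xyz":[0.05,0.297,-0.068],"dr":[0,0,0],"claw":0.085},{"xyz":[0.05,0.297,-0.068],"dr":[0,0,0],"claw":0.085},{"xyz":[0.05,0.297,-0.068],"dr":[0,0,0],"claw":0.085},{"xyz":[0.05,0.297,-0.068],"dr":[0,0,0],"claw":0.085},{"xyz":[0.05,0.297,-0.068],"dr":[0,0,0],"claw":0.085}]}' >/dev/null;python3 -m crank '{"motion":[{"xyz":[0,0,0],"dr":[0,0,0],"claw":0.085},{"xyz":[0,0,0],"dr":[0,0,0],"claw":0.085},{"xyz":[0,0,0],"dr":[0,0,0],"claw":0.085},{"xyz":[0,0,0],"dr":[0,0,0],"claw":0.085}]}' ;  python3 - <<'E'
from h import *
st(); look('w3'); p,A,c=load('w3'); cv2.imwrite('pics/w3c.png',cv2.resize(p[100:330,150:430],(560,460))[:,:,::-1])
E
```

```text
t: 9.12
position: [0.4202, 0.0493, 0.2395]
tool_rot: [0.093, -3.139, 0.0]
contact_force: [0.2, -0.3, -0.6]
width: 0.0848
gripper_force: 0.0
t 9.12 pos [0.4202 0.0493 0.2395] yaw 3.39 F [ 0.2 -0.3 -0.6] w 0.0848 g 0.0 q6 [-0.09 -0.14  1.87 -0.    1.42 -1.72]
```

View pics/w3c.png

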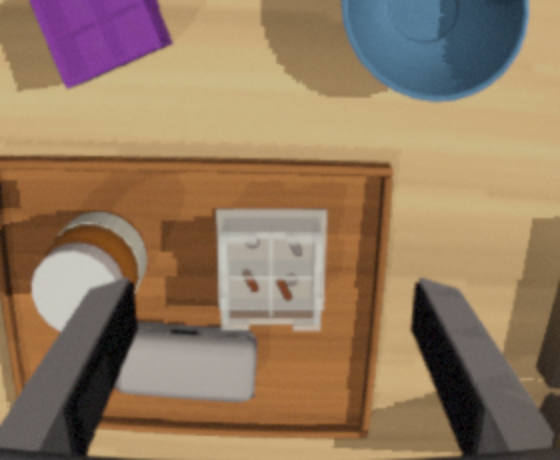

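```bash
cat >> h.py <<'E'
def foot(p,c,box,z,smax=60):
    hs=cv2.cvtColor(p,cv2.COLOR_RGB2HSV); u0,u1,v0,v1=box; k=comp(hs[...,1]<smax,*box); v,u=np.nonzero(k); print('ext',u.min(),u.max(),v.min(),v.max(),k.sum())
    S=hs[...,1].astype(float); 
    def cross(prof,lo):  # subpixel first fall below smax
        i=lo; return i-1+(prof[i-1]-smax)/(prof[i-1]-prof[i])
    L=[];Rr=[];F=[]
    for r in range(v.min()+4,v.min()+int(.7*(v.max()-v.min()))):
        w=np.nonzero(k[r])[0]; L.append([cross(S[r],w[0]),r]); q=w[-1]; Rr.append([q+(smax-S[r,q])/(S[r,q+1]-S[r,q]),r])
    for q in range(u.min()+5,u.max()-4):
        w=np.nonzero(k[:,q])[0]; F.append([q,cross(S[:,q],w[0])])
    out=[]
    for n,X,i in (('L',L,0),('R',Rr,0),('F',F,1)):
        P=plane('wrist',np.array(X),z,c)[:,:2]
        P=P if i==0 else P[:,::-1]
        for _ in range(3): a=np.polyfit(P[:,0],P[:,1],1); e=abs(P[:,1]-np.polyval(a,P[:,0])); P=P[e<=max(.0008,2*np.median(e))]
        out.append(a); print(n,len(P),'yaw',np.degrees(np.arctan(a[0]))*(1 if i==0 else -1),'fit',a.round(4))
    return out
E
python3 - <<'E'
from h import *
p,A,c=load('w3')
L,R,F=foot(p,c,(250,320,195,270),.009)
x=.485
for _ in range(3):
    y=(np.polyval(L,x)+np.polyval(R,x))/2; x=np.polyval(F,y)+.035/np.cos(np.radians(3.6))
print('centre',x,y,'width',np.polyval(R,x)-np.polyval(L,x))
k=show(A,'jar',.07,.1,160,230,200,280); show(A,'case',.034,.05,195,285,255,305); show(A,'lower top',.043,.055,250,320,195,270)
to([.485,.05,.13],3.6)
E
```

```text
ext 250 312 205 269 3051
L 40 yaw 2.9006113286228095 fit [ 0.0507 -0.0085]
R 40 yaw 3.1608455790141967 fit [0.0552 0.0583]
F 42 yaw 3.425550215756434 fit [-0.0599  0.4546]
centre 0.48664728309621663 0.05065565333019946 width 0.06902733289398699
jar 1048 [481.9 -65.4  37.1  53.2  44.3] z 0.0775
case 1807 [555.5  -3.   90.8  44.4  88.8] z 0.0391
lower top 141 [465.9  68.8  22.3  19.9   3.9] z 0.0471
shift [-0.0649, -0.0033, 0.1095] dr [0.0, -0.0008, -0.0034]
```

```bash
python3 -m crank '{"motion":[{"xyz":[-0.03,-0.003,0.03],"dr":[0,0,0],"claw":0.085},{"xyz":[-0.066,-0.003,0.06],"dr":[0,0,0],"claw":0.085},{"xyz":[-0.066,-0.003,0.09],"dr":[0,0,0],"claw":0.085},{"xyz":[-0.066,-0.003,0.11],"dr":[0,0,0],"claw":0.085},{"xyz":[-0.066,-0.003,0.11],"dr":[0,0,0],"claw":0.085},{"xyz":[-0.066,-0.003,0.14],"dr":[0,0,0],"claw":0.085},{"xyz":[-0.066,-0.003,0.17],"dr":[0,0,0],"claw":0.085},{"xyz":[-0.066,-0.003,0.195],"dr":[0,0,0],"claw":0.085},{"xyz":[-0.066,-0.003,0.2],"dr":[0,0,0],"claw":0.085},{"xyz":[-0.066,-0.003,0.2],"dr":[0,0,0],"claw":0.085}]}' >/dev/null;python3 -m crank '{"motion":[{"xyz":[0,0,0.004],"dr":[0,0,0],"claw":0.085},{"xyz":[0,0,0.0085],"dr":[0,0,0],"claw":0.085},{"xyz":[0,0,0.0085],"dr":[0,0,0],"claw":0.085},{"xyz":[0,0,0.0085],"dr":[0,0,0],"claw":0.085},{"xyz":[0,0,0.0085],"dr":[0,0,0],"claw":0.085},{"xyz":[0,0,0.0085],"dr":[0,0,0],"claw":0.085}]}' ;  python3 - <<'E'
from h import *
st(); to([.486,.0503,.031],3.5)
E
```

```text
t: 10.5
position: [0.4866, 0.0513, 0.0321]
tool_rot: [-0.096, 3.139, -0.0]
contact_force: [0.0, 0.4, 0.5]
width: 0.0851
gripper_force: 0.0
t 10.5 pos [0.4866 0.0513 0.0321] yaw 3.51 F [0.  0.4 0.5] w 0.0851 g 0.0 q6 [-0.07  0.28  1.9   0.    0.96 -1.7 ]
shift [0.0007, -0.001, 0.0011] dr [-0.0002, 0.0013, 0.0002]
```

```bash
python3 -m crank '{"motion":[{"xyz":[0,-0.001,0.0005],"dr":[0,0,0],"claw":0.085},{"xyz":[0,-0.001,0.0005],"dr":[0,0,0],"claw":0.07},{"xyz":[0,-0.001,0.0005],"dr":[0,0,0],"claw":0.05},{"xyz":[0,-0.001,0.0005],"dr":[0,0,0],"claw":0.05},{"xyz":[0,-0.001,0.0005],"dr":[0,0,0],"claw":0.05},{"xyz":[0,-0.001,0.0005],"dr":[0,0,0],"claw":0.05},{"xyz":[0,-0.001,0.0005],"dr":[0,0,0],"claw":0.05},{"xyz":[0,-0.001,0.0005],"dr":[0,0,0],"claw":0.05},{"xyz":[0,-0.001,0.0005],"dr":[0,0,0],"claw":0.05}]}' 15;  python3 - <<'E'
from h import *
st()
E
python3 -m crank '{"motion":[{"xyz":[0,0,-0.01],"dr":[0,0,0],"claw":0.05},{"xyz":[0,0,-0.03],"dr":[0,0,0],"claw":0.05},{"xyz":[0,0,-0.06],"dr":[0,0,0],"claw":0.05},{"xyz":[0,0,-0.09],"dr":[0,0,0],"claw":0.05},{"xyz":[0,0,-0.12],"dr":[0,0,0],"claw":0.05},{"xyz":[0,0,-0.13],"dr":[0,0,0],"claw":0.05},{"xyz":[0,0,-0.13],"dr":[0,0,0],"claw":0.05},{"xyz":[0,0,-0.13],"dr":[0,0,0],"claw":0.05},{"xyz":[0,0,-0.13],"dr":[0,0,0],"claw":0.05}]}';  python3 - <<'E'
from h import *
st(); to([.5405,-.3295,.16],3.5)
E
```

```text
t: 11.25
position: [0.4861, 0.0504, 0.0309]
tool_rot: [0.096, -3.14, -0.0]
contact_force: [-0.4, -0.5, -0.2]
width: 0.0596
gripper_force: 15.0
t 11.25 pos [0.4861 0.0504 0.0309] yaw 3.5 F [-0.4 -0.5 -0.2] w 0.0596 g 15.0 q6 [-0.07  0.28  1.9   0.    0.96 -1.71]
t: 12.0
position: [0.4845, 0.0504, 0.1589]
tool_rot: [0.096, -3.136, -0.001]
contact_force: [-0.6, -0.0, 0.5]
width: 0.0599
gripper_force: 15.0
t 12.0 pos [0.4845 0.0504 0.1589] yaw 3.51 F [-0.6 -0.   0.5] w 0.0599 g 15.0 q6 [-0.07  0.09  1.82 -0.    1.24 -1.71]
shift [-0.0326, -0.3826, -0.0014] dr [0.0005, -0.0038, 0.0001]
```

```bash
python3 -m crank '{"motion":[{"xyz":[-0.033,-0.383,0],"dr":[0,0,0],"claw":0.05},{"xyz":[-0.033,-0.383,0],"dr":[0,0,0],"claw":0.05},{"xyz":[-0.033,-0.383,0],"dr":[0,0,0],"claw":0.05},{"xyz":[-0.033,-0.383,0],"dr":[0,0,0],"claw":0.05},{"xyz":[-0.033,-0.383,0],"dr":[0,0,0],"claw":0.05},{"xyz":[-0.033,-0.383,0],"dr":[0,0,0],"claw":0.05},{"xyz":[-0.033,-0.383,0],"dr":[0,0,0],"claw":0.05},{"xyz":[-0.033,-0.383,0],"dr":[0,0,0],"claw":0.05},{"xyz":[-0.033,-0.383,0],"dr":[0,0,0],"claw":0.05},{"xyz":[-0.033,-0.383,0],"dr":[0,0,0],"claw":0.05}]}' >/dev/null; python3 -m crank '{"motion":[{"xyz":[0,0,0],"dr":[0,0,0],"claw":0.05},{"xyz":[0,0,0.0],"dr":[0,0,0],"claw":0.05},{"xyz":[0,0,0.03],"dr":[0,0,0],"claw":0.05},{"xyz":[0,0,0.06],"dr":[0,0,0],"claw":0.05},{"xyz":[0,0,0.09],"dr":[0,0,0],"claw":0.05},{"xyz":[0,0,0.115],"dr":[0,0,0],"claw":0.05},{"xyz":[0,0,0.12],"dr":[0,0,0],"claw":0.05},{"xyz":[0,0,0.12],"dr":[0,0,0],"claw":0.05},{"xyz":[0,0,0.12],"dr":[0,0,0],"claw":0.05},{"xyz":[0,0,0.12],"dr":[0,0,0],"claw":0.05}]}' ;  python3 -c "
from h import *
st(); to([.5405,-.3295,.0287],3.5)"
```

```text
t: 13.67
position: [0.5441, -0.3302, 0.0433]
tool_rot: [-0.098, 3.137, -0.004]
contact_force: [0.7, -0.6, -1.3]
width: 0.0597
gripper_force: 15.0
t 13.67 pos [ 0.5441 -0.3302  0.0433] yaw 3.56 F [ 0.7 -0.6 -1.3] w 0.0597 g 15.0 q6 [-0.68  0.52  1.52  0.    1.1  -2.31]
shift [0.0036, 0.001, 0.0146] dr [-0.0025, 0.0028, 0.0011]
```

```bash
python3 -m crank '{"motion":[{"xyz":[0,0,0.006],"dr":[0,0,0],"claw":0.05},{"xyz":[0,0,0.0105],"dr":[0,0,0],"claw":0.05},{"xyz":[0,0,0.013],"dr":[0,0,0],"claw":0.05},{"xyz":[0,0,0.013],"dr":[0,0,0],"claw":0.05},{"xyz":[0,0,0.013],"dr":[0,0,0],"claw":0.05},{"xyz":[0,0,0.013],"dr":[0,0,0],"claw":0.05},{"xyz":[0,0,0.013],"dr":[0,0,0],"claw":0.05},{"xyz":[0,0,0.013],"dr":[0,0,0],"claw":0.05}]}' ;  python3 -c "
from h import *
st(); to([.5405,-.3295,.0287],3.5)"
```

```text
t: 14.33
position: [0.5429, -0.3302, 0.0287]
tool_rot: [-0.096, 3.139, -0.001]
contact_force: [-0.9, 0.8, 4.5]
width: 0.06
gripper_force: 15.0
t 14.33 pos [ 0.5429 -0.3302  0.0287] yaw 3.5 F [-0.9  0.8  4.5] w 0.06 g 15.0 q6 [-0.68  0.54  1.52  0.    1.08 -2.31]
shift [0.0023, 0.0009, 0.0] dr [-0.0006, 0.0007, -0.0]
```

```bash
python3 -m crank '{"motion":[{"xyz":[0,0,0],"dr":[0,0,0],"claw":0.08},{"xyz":[0,0,0],"dr":[0,0,0],"claw":0.08},{"xyz":[0,0,0],"dr":[0,0,0],"claw":0.08},{"xyz":[0,0,0],"dr":[0,0,0],"claw":0.08},{"xyz":[0,0,-0.02],"dr":[0,0,0],"claw":0.08},{"xyz":[0,0,-0.06],"dr":[0,0,0],"claw":0.08},{"xyz":[0,0,-0.1],"dr":[0,0,0],"claw":0.08},{"xyz":[0,0,-0.14],"dr":[0,0,0],"claw":0.08},{"xyz":[0,0,-0.14],"dr":[0,0,0],"claw":0.08}]}' >/dev/null; python3 -m crank '{"motion":[{"xyz":[0.038,0.273,0],"dr":[0,0,0],"claw":0.08},{"xyz":[0.038,0.273,0],"dr":[0,0,0],"claw":0.08},{"xyz":[0.038,0.273,0],"dr":[0,0,0],"claw":0.08},{"xyz":[0.038,0.273,0],"dr":[0,0,0],"claw":0.08},{"xyz":[0.038,0.273,0],"dr":[0,0,0],"claw":0.08},{"xyz":[0.038,0.273,0],"dr":[0,0,0],"claw":0.08},{"xyz":[0.038,0.273,0],"dr":[0,0,0],"claw":0.08},{"xyz":[0.038,0.273,0],"dr":[0,0,0],"claw":0.08},{"xyz":[0.038,0.273,0],"dr":[0,0,0],"claw":0.08},{"xyz":[0.038,0.273,0],"dr":[0,0,0],"claw":0.08}]}' ;  python3 -c "
from h import *
st(); to([.488,-.0595,.044],3.5)"
```

```text
t: 15.92
position: [0.4884, -0.0604, 0.168]
tool_rot: [-0.096, 3.139, -0.001]
contact_force: [-0.6, -0.2, 0.2]
width: 0.08
gripper_force: 0.0
t 15.92 pos [ 0.4884 -0.0604  0.168 ] yaw 3.52 F [-0.6 -0.2  0.2] w 0.08 g 0.0 q6 [-0.3   0.08  1.8  -0.    1.26 -1.93]
shift [0.0004, 0.001, 0.124] dr [-0.0009, 0.0007, 0.0003]
```

```bash
python3 -m crank '{"motion":[{"xyz":[0,0.001,0.035],"dr":[0,0,0],"claw":0.08},{"xyz":[0,0.001,0.07],"dr":[0,0,0],"claw":0.08},{"xyz":[0,0.001,0.1],"dr":[0,0,0],"claw":0.08},{"xyz":[0,0.001,0.122],"dr":[0,0,0],"claw":0.08},{"xyz":[0,0.001,0.122],"dr":[0,0,0],"claw":0.08},{"xyz":[0,0.001,0.122],"dr":[0,0,0],"claw":0.08},{"xyz":[0,0.001,0.122],"dr":[0,0,0],"claw":0.08},{"xyz":[0,0.001,0.122],"dr":[0,0,0],"claw":0.08},{"xyz":[0,0.001,0.122],"dr":[0,0,0],"claw":0.08},{"xyz":[0,0.001,0.122],"dr":[0,0,0],"claw":0.08}]}' >/dev/null; python3 -m crank '{"motion":[{"xyz":[0,0,0],"dr":[0,0,0],"claw":0.07},{"xyz":[0,0,0],"dr":[0,0,0],"claw":0.05},{"xyz":[0,0,0],"dr":[0,0,0],"claw":0.05},{"xyz":[0,0,0],"dr":[0,0,0],"claw":0.05},{"xyz":[0,0,0],"dr":[0,0,0],"claw":0.05},{"xyz":[0,0,0],"dr":[0,0,0],"claw":0.05},{"xyz":[0,0,0],"dr":[0,0,0],"claw":0.05},{"xyz":[0,0,0],"dr":[0,0,0],"claw":0.05}]}' 20;  python3 -c "
from h import *
st(); to([.4833,-.413,.16],3.5)"
```

```text
t: 17.42
position: [0.488, -0.0588, 0.0462]
tool_rot: [-0.096, 3.14, -0.0]
contact_force: [-1.5, 0.3, 3.9]
width: 0.0594
gripper_force: 20.0
t 17.42 pos [ 0.488  -0.0588  0.0462] yaw 3.51 F [-1.5  0.3  3.9] w 0.0594 g 20.0 q6 [-0.3   0.26  1.89 -0.    0.99 -1.93]
shift [0.0263, -0.3533, -0.1138] dr [-0.0001, 0.0002, 0.0002]
```

```bash
python3 -m crank '{"motion":[{"xyz":[0,0,-0.01],"dr":[0,0,0],"claw":0.05},{"xyz":[0,0,-0.03],"dr":[0,0,0],"claw":0.05},{"xyz":[0,0,-0.06],"dr":[0,0,0],"claw":0.05},{"xyz":[0,0,-0.09],"dr":[0,0,0],"claw":0.05},{"xyz":[0,0,-0.12],"dr":[0,0,0],"claw":0.05},{"xyz":[0,0,-0.12],"dr":[0,0,0],"claw":0.05},{"xyz":[0,0,-0.12],"dr":[0,0,0],"claw":0.05},{"xyz":[0,0,-0.12],"dr":[0,0,0],"claw":0.05}]}'; python3 -m crank '{"motion":[{"xyz":[0.026,-0.353,0],"dr":[0,0,0],"claw":0.05},{"xyz":[0.026,-0.353,0],"dr":[0,0,0],"claw":0.05},{"xyz":[0.026,-0.353,0],"dr":[0,0,0],"claw":0.05},{"xyz":[0.026,-0.353,0],"dr":[0,0,0],"claw":0.05},{"xyz":[0.026,-0.353,0],"dr":[0,0,0],"claw":0.05},{"xyz":[0.026,-0.353,0],"dr":[0,0,0],"claw":0.05},{"xyz":[0.026,-0.353,0],"dr":[0,0,0],"claw":0.05},{"xyz":[0.026,-0.353,0],"dr":[0,0,0],"claw":0.05},{"xyz":[0.026,-0.353,0],"dr":[0,0,0],"claw":0.05},{"xyz":[0.026,-0.353,0],"dr":[0,0,0],"claw":0.05}]}';python3 -c "
from h import *
st(); to([.4833,-.413,.0442],3.5)"
```

```text
t: 18.08
position: [0.4867, -0.0584, 0.1647]
tool_rot: [0.096, -3.138, -0.001]
contact_force: [-0.3, -0.1, -3.0]
width: 0.0598
gripper_force: 20.0
t: 18.92
position: [0.4812, -0.4167, 0.1623]
tool_rot: [0.088, -3.137, -0.002]
contact_force: [0.1, -0.5, -1.2]
width: 0.0596
gripper_force: 20.0
t 18.92 pos [ 0.4812 -0.4167  0.1623] yaw 3.22 F [ 0.1 -0.5 -1.2] w 0.0596 g 20.0 q6 [-0.85  0.39  1.44 -0.    1.32 -2.48]
shift [-0.0027, 0.0034, 0.1181] dr [0.0016, -0.0033, -0.0049]
```

```bash
python3 -m crank '{"motion":[{"xyz":[0,0,0.0],"dr":[0,0,0],"claw":0.05},{"xyz":[0,0,0.0],"dr":[0,0,0],"claw":0.05},{"xyz":[0,0,0.03],"dr":[0,0,0],"claw":0.05},{"xyz":[0,0,0.06],"dr":[0,0,0],"claw":0.05},{"xyz":[0,0,0.09],"dr":[0,0,0],"claw":0.05},{"xyz":[0,0,0.105],"dr":[0,0,0],"claw":0.05},{"xyz":[0,0,0.105],"dr":[0,0,0],"claw":0.05},{"xyz":[0,0,0.105],"dr":[0,0,0],"claw":0.05},{"xyz":[0,0,0.105],"dr":[0,0,0],"claw":0.05},{"xyz":[0,0,0.105],"dr":[0,0,0],"claw":0.05}]}' ;  python3 -c "
from h import *
st(); to([.4833,-.413,.0442],3.5)"
```

```text
t: 19.75
position: [0.4849, -0.4134, 0.0633]
tool_rot: [-0.097, 3.137, -0.005]
contact_force: [-1.1, 0.8, -2.1]
width: 0.0592
gripper_force: 20.0
t 19.75 pos [ 0.4849 -0.4134  0.0633] yaw 3.55 F [-1.1  0.8 -2.1] w 0.0592 g 20.0 q6 [-0.84  0.49  1.51  0.    1.13 -2.47]
shift [0.0016, 0.0006, 0.0191] dr [-0.0031, 0.0025, 0.0009]
```

```bash
python3 -m crank '{"motion":[{"xyz":[0,0,0.006],"dr":[0,0,0],"claw":0.05},{"xyz":[0,0,0.012],"dr":[0,0,0],"claw":0.05},{"xyz":[0,0,0.015],"dr":[0,0,0],"claw":0.05},{"xyz":[0,0,0.017],"dr":[0,0,0],"claw":0.05},{"xyz":[0,0,0.0175],"dr":[0,0,0],"claw":0.05},{"xyz":[0,0,0.0175],"dr":[0,0,0],"claw":0.05},{"xyz":[0,0,0.0175],"dr":[0,0,0],"claw":0.05},{"xyz":[0,0,0.0175],"dr":[0,0,0],"claw":0.05},{"xyz":[0,0,0.0175],"dr":[0,0,0],"claw":0.05}]}' ;  python3 -c "
from h import *
st(); to([.4833,-.413,.0442],3.5)"
```

```text
t: 20.5
position: [0.4832, -0.4124, 0.0441]
tool_rot: [0.096, -3.139, -0.001]
contact_force: [-2.8, 2.6, 4.9]
width: 0.0595
gripper_force: 20.0
t 20.5 pos [ 0.4832 -0.4124  0.0441] yaw 3.51 F [-2.8  2.6  4.9] w 0.0595 g 20.0 q6 [-0.84  0.52  1.52 -0.    1.11 -2.47]
shift [-0.0001, -0.0006, -0.0001] dr [0.001, -0.0008, 0.0002]
```

```bash
python3 -m crank '{"motion":[{"xyz":[0,0,0],"dr":[0,0,0],"claw":0.08},{"xyz":[0,0,0],"dr":[0,0,0],"claw":0.08},{"xyz":[0,0,0],"dr":[0,0,0],"claw":0.08},{"xyz":[0,0,0],"dr":[0,0,0],"claw":0.08},{"xyz":[0,0,-0.03],"dr":[0,0,0],"claw":0.08},{"xyz":[0,0,-0.07],"dr":[0,0,0],"claw":0.08},{"xyz":[0,0,-0.11],"dr":[0,0,0],"claw":0.08},{"xyz":[0,0,-0.15],"dr":[0,0,0],"claw":0.08},{"xyz":[0,0,-0.19],"dr":[0,0,0],"claw":0.08},{"xyz":[0,0,-0.21],"dr":[0,0,0],"claw":0.08}]}' >/dev/null; python3 -m crank '{"motion":[{"xyz":[-0.1,0.35,0],"dr":[0,0,0.1],"claw":0.08},{"xyz":[-0.1,0.35,0],"dr":[0,0,0.2],"claw":0.08},{"xyz":[-0.1,0.35,0],"dr":[0,0,0.3],"claw":0.08},{"xyz":[-0.1,0.35,0],"dr":[0,0,0.4],"claw":0.08},{"xyz":[-0.1,0.35,0],"dr":[0,0,0.5],"claw":0.08},{"xyz":[-0.1,0.35,0],"dr":[0,0,0.6],"claw":0.08},{"xyz":[-0.1,0.35,0],"dr":[0,0,0.7],"claw":0.08},{"xyz":[-0.1,0.35,0],"dr":[0,0,0.8],"claw":0.08},{"xyz":[-0.1,0.35,0],"dr":[0,0,0.9],"claw":0.08},{"xyz":[-0.1,0.35,0],"dr":[0,0,1.0],"claw":0.08}]}' ;  python3 -c "
from h import *
st(); to([.555,.09,.255],-90.6)"
```

```text
t: 22.17
position: [0.5627, -0.0515, 0.2535]
tool_rot: [-1.419, -2.803, -0.004]
contact_force: [-0.1, -0.9, 0.3]
width: 0.08
gripper_force: 0.0
t 22.17 pos [ 0.5627 -0.0515  0.2535] yaw -53.7 F [-0.1 -0.9  0.3] w 0.08 g 0.0 q6 [-0.25  0.16  1.53  0.    1.45 -0.88]
shift [0.1186, 0.0775, -0.0011] dr [0.0019, -0.0022, 0.644]
```

```bash
python3 -m crank '{"motion":[{"xyz":[0.118,0.077,0],"dr":[0,0,0.1],"claw":0.065},{"xyz":[0.118,0.077,0],"dr":[0,0,0.22],"claw":0.065},{"xyz":[0.118,0.077,0],"dr":[0,0,0.34],"claw":0.065},{"xyz":[0.118,0.077,0],"dr":[0,0,0.46],"claw":0.065},{"xyz":[0.118,0.077,0],"dr":[0,0,0.56],"claw":0.065},{"xyz":[0.118,0.077,0],"dr":[0,0,0.63],"claw":0.065},{"xyz":[0.118,0.077,0],"dr":[0,0,0.63],"claw":0.065},{"xyz":[0.118,0.077,0],"dr":[0,0,0.63],"claw":0.065},{"xyz":[0.118,0.077,0],"dr":[0,0,0.63],"claw":0.065},{"xyz":[0.118,0.077,0],"dr":[0,0,0.63],"claw":0.065}]}';python3 -m crank '{"motion":[{"xyz":[0,0,0],"dr":[0,0,0],"claw":0.065},{"xyz":[0,0,0],"dr":[0,0,0],"claw":0.065},{"xyz":[0,0,0],"dr":[0,0,0],"claw":0.065},{"xyz":[0,0,0],"dr":[0,0,0],"claw":0.065}]}' >/dev/null ;  python3 - <<'E'
from h import *
st(); look('w4')
p,A,c=load('w4')
q,d=manip.read_camera('top'); np.savez('top1.npz',p=q,d=d)
cv2.imwrite('pics/m4.png',np.hstack([p,q])[:,:,::-1][:, :, :] if 0 else cv2.resize(np.hstack([p,q]),(800,300),interpolation=3)[:,:,::-1])
E
```

```text
t: 23.0
position: [0.5544, 0.083, 0.2534]
tool_rot: [-2.219, -2.224, 0.0]
contact_force: [0.0, -0.3, 0.2]
width: 0.0651
gripper_force: 0.0
t 23.33 pos [0.5543 0.0833 0.2534] yaw -89.89 F [-0.1  0.4 -0.5] w 0.0649 g 0.0 q6 [-0.01  0.15  1.54  0.    1.45 -0.01]
```

View pics/m4.png

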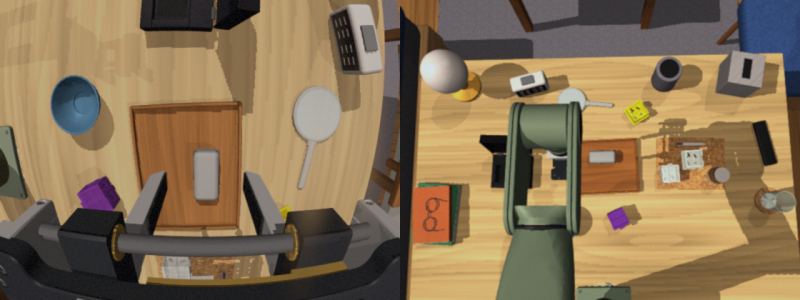

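The left view shows the case alone on the tray at (205,175). The right view shows the upper tier (670,175), lower tier (692,158) and jar (721,174) standing on the mat, with the brush untouched. Next I'll measure the case and the dock.

Run:
```python
from h import *
p,A,c=load('w4')
for zl in (.036,.03,.02): show(A,'case',zl,.055,255,325,195,295)
show(A,'tray',.012,.03,175,350,135,330); show(A,'dockrim',.026,.038,185,310,0,50)
to([.556,-.0035,.13],-90.6)
```

```text
case 2080 [556.6  -2.8  91.3  42.2  89.6] z 0.0391
case 2374 [556.8  -1.9  93.9  45.3  89.3] z 0.0389
case 2494 [557.2  -2.9  96.4  46.5  89.2] z 0.0388
tray 2699 [522.7  -4.5 200.7 261.2   1.8] z 0.017
dockrim 2963 [513.  280.4  52.  134.9  87.4] z 0.0314
shift [-0.0869, 0.0015, 0.1234] dr [0.0, -0.0, 0.0124]
```

```bash
python3 -m crank '{"motion":[{"xyz":[-0.04,0.002,0.0],"dr":[0,0,0.014],"claw":0.068},{"xyz":[-0.086,0.002,0.04],"dr":[0,0,0.014],"claw":0.068},{"xyz":[-0.086,0.002,0.08],"dr":[0,0,0.014],"claw":0.068},{"xyz":[-0.086,0.002,0.12],"dr":[0,0,0.014],"claw":0.068},{"xyz":[-0.086,0.002,0.16],"dr":[0,0,0.014],"claw":0.068},{"xyz":[-0.086,0.002,0.18],"dr":[0,0,0.014],"claw":0.068},{"xyz":[-0.086,0.002,0.18],"dr":[0,0,0.014],"claw":0.068},{"xyz":[-0.086,0.002,0.18],"dr":[0,0,0.014],"claw":0.068},{"xyz":[-0.086,0.002,0.18],"dr":[0,0,0.014],"claw":0.068},{"xyz":[-0.086,0.002,0.18],"dr":[0,0,0.014],"claw":0.068}]}';python3 -m crank '{"motion":[{"xyz":[0,0,0],"dr":[0,0,0],"claw":0.068},{"xyz":[0,0,0],"dr":[0,0,0],"claw":0.068},{"xyz":[0,0,0],"dr":[0,0,0],"claw":0.068},{"xyz":[0,0,0],"dr":[0,0,0],"claw":0.068}]}' >/dev/null ;  python3 - <<'E'
from h import *
st(); to([.5567,-.003,.0362],-90.7)
E
```

```text
t: 24.27
position: [0.5592, -0.0028, 0.0766]
tool_rot: [2.231, 2.205, 0.006]
contact_force: [0.5, -0.6, 0.0]
width: 0.0677
gripper_force: 0.0
t 24.6 pos [ 0.557  -0.0025  0.0744] yaw -90.68 F [ 0.   0.3 -0.6] w 0.0682 g 0.0 q6 [-0.16  0.33  1.71 -0.    1.09 -0.15]
shift [-0.0004, -0.0004, 0.0382] dr [0.0016, 0.0003, 0.0004]
```

```bash
python3 -m crank '{"motion":[{"xyz":[0,0,0.02],"dr":[0,0,0],"claw":0.068},{"xyz":[0,0,0.034],"dr":[0,0,0],"claw":0.068},{"xyz":[0,0,0.0375],"dr":[0,0,0],"claw":0.068},{"xyz":[0,0,0.0375],"dr":[0,0,0],"claw":0.068},{"xyz":[0,0,0.0375],"dr":[0,0,0],"claw":0.068},{"xyz":[0,0,0.0375],"dr":[0,0,0],"claw":0.068},{"xyz":[0,0,0.0375],"dr":[0,0,0],"claw":0.068},{"xyz":[0,0,0.0375],"dr":[0,0,0],"claw":0.055},{"xyz":[0,0,0.0375],"dr":[0,0,0],"claw":0.035},{"xyz":[0,0,0.0375],"dr":[0,0,0],"claw":0.035}]}';python3 -m crank '{"motion":[{"xyz":[0,0,0],"dr":[0,0,0],"claw":0.035},{"xyz":[0,0,0],"dr":[0,0,0],"claw":0.035},{"xyz":[0,0,0],"dr":[0,0,0],"claw":0.035},{"xyz":[0,0,0],"dr":[0,0,0],"claw":0.035},{"xyz":[0,0,0],"dr":[0,0,0],"claw":0.035}]}' 25;python3 -c "
from h import *
st()"; python3 -m crank '{"motion":[{"xyz":[0,0,-0.01],"dr":[0,0,0],"claw":0.035},{"xyz":[0,0,-0.03],"dr":[0,0,0],"claw":0.035},{"xyz":[0,0,-0.06],"dr":[0,0,0],"claw":0.035},{"xyz":[0,0,-0.1],"dr":[0,0,0],"claw":0.035},{"xyz":[0,0,-0.14],"dr":[0,0,0],"claw":0.035},{"xyz":[0,0,-0.18],"dr":[0,0,0],"claw":0.035},{"xyz":[0,0,-0.19],"dr":[0,0,0],"claw":0.035},{"xyz":[0,0,-0.19],"dr":[0,0,0],"claw":0.035},{"xyz":[0,0,-0.19],"dr":[0,0,0],"claw":0.035}]}'
python3 - <<'E'
from h import *
st(); to([.502,.25,.225],-92.3)
E
```

```text
t: 25.43
position: [0.5568, -0.0026, 0.0363]
tool_rot: [2.234, 2.208, 0.001]
contact_force: [0.1, 0.1, 0.4]
width: 0.0515
gripper_force: 0.0
t: 25.85
position: [0.5567, -0.0026, 0.0362]
tool_rot: [2.235, 2.208, 0.0]
contact_force: [-0.7, 0.1, 2.0]
width: 0.0456
gripper_force: 25.0
t 25.85 pos [ 0.5567 -0.0026  0.0362] yaw -90.69 F [-0.7  0.1  2. ] w 0.0456 g 25.0 q6 [-0.16  0.39  1.73  0.    1.02 -0.15]
t: 26.6
position: [0.5561, -0.0025, 0.2256]
tool_rot: [-2.235, -2.208, 0.0]
contact_force: [-1.2, 0.3, -1.2]
width: 0.0458
gripper_force: 25.0
t 26.6 pos [ 0.5561 -0.0025  0.2256] yaw -90.69 F [-1.2  0.3 -1.2] w 0.0458 g 25.0 q6 [-0.16  0.16  1.58 -0.    1.39 -0.15]
shift [0.2518, -0.0571, 0.0006] dr [-0.0002, 0.0, 0.0282]
```

```bash
python3 -m crank '{"motion":[{"xyz":[0.252,-0.057,0],"dr":[0,0,0.028],"claw":0.035},{"xyz":[0.252,-0.057,0],"dr":[0,0,0.028],"claw":0.035},{"xyz":[0.252,-0.057,0],"dr":[0,0,0.028],"claw":0.035},{"xyz":[0.252,-0.057,0],"dr":[0,0,0.028],"claw":0.035},{"xyz":[0.252,-0.057,0],"dr":[0,0,0.028],"claw":0.035},{"xyz":[0.252,-0.057,0],"dr":[0,0,0.028],"claw":0.035},{"xyz":[0.252,-0.057,0],"dr":[0,0,0.028],"claw":0.035},{"xyz":[0.252,-0.057,0],"dr":[0,0,0.028],"claw":0.035},{"xyz":[0.252,-0.057,0],"dr":[0,0,0.028],"claw":0.035},{"xyz":[0.252,-0.057,0],"dr":[0,0,0.028],"claw":0.035}]}'; python3 -m crank '{"motion":[{"xyz":[0,0,0],"dr":[0,0,0],"claw":0.035},{"xyz":[0,0,0],"dr":[0,0,0],"claw":0.035},{"xyz":[0,0,0],"dr":[0,0,0],"claw":0.035},{"xyz":[0,0,0],"dr":[0,0,0],"claw":0.035}]}' >/dev/null
python3 - <<'E'
from h import *
st(); look('w5'); p,A,c=load('w5')
Z=A[...,2]
cv2.imwrite('pics/w5v.png',p[:,:,::-1])
E
```

```text
t: 27.43
position: [0.502, 0.2485, 0.224]
tool_rot: [-2.266, -2.175, 0.006]
contact_force: [-0.6, -0.5, -0.9]
width: 0.0459
gripper_force: 25.0
t 27.77 pos [0.5029 0.2492 0.2261] yaw -92.38 F [ 0.5  0.2 -1. ] w 0.0459 g 25.0 q6 [ 0.31  0.17  1.57 -0.    1.4   0.35]
```

View pics/w5v.png

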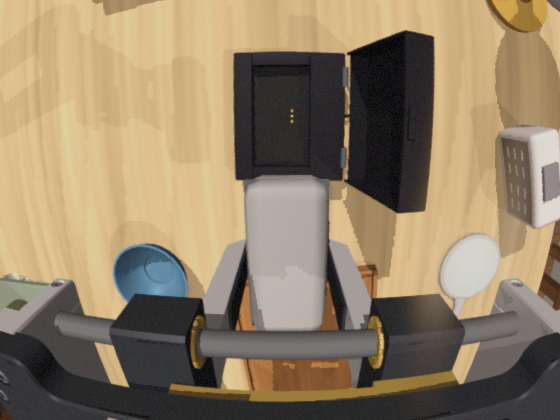

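The wrist view shows the dock well at (282,115) and the open lid at (395,120). The case is held level at (288,250).

Run:
```python
from h import *
p,A,c=load('w5'); Z=A[...,2]
show(A,'rim',.026,.038,220,350,40,190); k=show(A,'floor',.016,.024,220,350,40,180)
# floor edges by row/col midlines
kk=comp((Z>.015)&(Z<.025),240,325,50,175)
for v in (90,115,140): w=np.nonzero(kk[v])[0]; print(v,w[0],w[-1],A[v,w[0],:2].round(4),A[v,w[-1],:2].round(4))
for u in (265,282,300): w=np.nonzero(kk[:,u])[0]; print(u,w[0],w[-1],A[w[0],u,:2].round(4),A[w[-1],u,:2].round(4))
kl=comp(Z>.045,340,450,20,220); P=A[kl]
for z in (.06,.1,.12,.13,.14,.15): q=P[abs(P[:,2]-z)<.004]; print(z,len(q),np.percentile(q[:,0],[2,50,98]).round(4),q[:,1].min().round(3),q[:,1].max().round(3))
# case tilt in hand
kc=comp((Z>.17)&(Z<.25),240,335,170,340); Q=A[kc]; print('case',rect(Q),len(Q)); a=np.linalg.lstsq(np.c_[Q[:,:2],np.ones(len(Q))],Q[:,2],rcond=None)[0]; print('slope deg',np.degrees(a[:2]).round(2),np.median(Q[:,2]))
to([.501,.326,.225],-92.3)
```

```text
rim 8433 [512.1 327.8 144.1 129.6  87.3] z 0.0314
floor 5493 [499.6 327.7 112.1  62.9  87.1] z 0.0197
90 253 308 [0.4703 0.3582] [0.5313 0.3559]
115 253 309 [0.4686 0.3302] [0.5309 0.3274]
140 254 308 [0.4682 0.3017] [0.5291 0.299 ]
265 67 165 [0.4844 0.3842] [0.4793 0.2727]
282 67 165 [0.5033 0.3831] [0.4986 0.2721]
300 67 165 [0.5232 0.3822] [0.519  0.2712]
0.06 575 [0.5754 0.6005 0.6045] 0.253 0.396
0.1 746 [0.582  0.6087 0.6124] 0.253 0.396
0.12 112 [0.5838 0.5926 0.6059] 0.252 0.396
0.13 96 [0.5863 0.5933 0.6021] 0.252 0.396
0.14 78 [0.588  0.5949 0.6237] 0.252 0.396
0.15 4805 [0.5922 0.6045 0.6192] 0.251 0.396
case [502.8 248.3  97.   55.8  87.3] 13057
slope deg [-0.34 -2.97] 0.22884212456087347
shift [0.0764, -0.005, 0.0011] dr [0.0003, -0.0001, -0.0011]
```

Run:
```python
from h import *
p,A,c=load('w5'); Z=A[...,2]
for r in ((262,312,190,240),(262,312,240,290),(262,312,190,300)):
    u0,u1,v0,v1=r; Q=A[v0:v1,u0:u1].reshape(-1,3); Q=Q[np.isfinite(Q[:,2])]; a=np.linalg.lstsq(np.c_[Q[:,:2],np.ones(len(Q))],Q[:,2],rcond=None)[0]; print(np.degrees(a[:2]).round(2),np.median(Q,0).round(4))
u=288; print([(v,A[v,u].round(4).tolist()) for v in range(178,330,15)])
to([.4957,.3277,.09],-92.7)
```

```text
[-0.06 -2.78] [0.5041 0.2805 0.2291]
[0.04 0.01] [0.5028 0.2518 0.2294]
[ 0.01 -0.69] [0.5033 0.2638 0.2293]
[(178, [0.5055, 0.2962, 0.2134]), (193, [0.5052, 0.2915, 0.2279]), (208, [0.5049, 0.2838, 0.2287]), (223, [0.5046, 0.2758, 0.2292]), (238, [0.5043, 0.2675, 0.2295]), (253, [0.5039, 0.2587, 0.2293]), (268, [0.5035, 0.249, 0.2282]), (283, [0.5032, 0.2398, 0.2288]), (298, [0.5028, 0.2299, 0.2291]), (313, [0.5023, 0.2187, 0.2285]), (328, [0.5019, 0.2071, 0.2283])]
shift [0.0779, -0.0104, 0.1361] dr [0.0003, -0.0001, 0.0059]
```

```bash
python3 -m crank '{"motion":[{"xyz":[0.04,-0.01,0],"dr":[0,0,0.005],"claw":0.035},{"xyz":[0.078,-0.0105,0],"dr":[0,0,0.005],"claw":0.035},{"xyz":[0.078,-0.0105,0],"dr":[0,0,0.005],"claw":0.035},{"xyz":[0.078,-0.0105,0],"dr":[0,0,0.005],"claw":0.035},{"xyz":[0.078,-0.0105,0.03],"dr":[0,0,0.005],"claw":0.035},{"xyz":[0.078,-0.0105,0.06],"dr":[0,0,0.005],"claw":0.035},{"xyz":[0.078,-0.0105,0.09],"dr":[0,0,0.005],"claw":0.035},{"xyz":[0.078,-0.0105,0.11],"dr":[0,0,0.005],"claw":0.035},{"xyz":[0.078,-0.0105,0.125],"dr":[0,0,0.005],"claw":0.035},{"xyz":[0.078,-0.0105,0.125],"dr":[0,0,0.005],"claw":0.035}]}'; python3 -m crank '{"motion":[{"xyz":[0,0,0],"dr":[0,0,0],"claw":0.035},{"xyz":[0,0,0],"dr":[0,0,0],"claw":0.035},{"xyz":[0,0,0],"dr":[0,0,0],"claw":0.035},{"xyz":[0,0,0],"dr":[0,0,0],"claw":0.035}]}' >/dev/null
python3 - <<'E'
from h import *
st(); to([.4957,.3277,.0515],-92.7)
E
```

```text
t: 28.65
position: [0.4923, 0.3256, 0.0967]
tool_rot: [-2.271, -2.168, 0.013]
contact_force: [-0.8, -0.7, -1.1]
width: 0.0457
gripper_force: 25.0
t 28.98 pos [0.4964 0.3289 0.1029] yaw -92.59 F [ 0.4 -0.   0. ] w 0.0461 g 25.0 q6 [ 0.44  0.37  1.6  -0.    1.17  0.49]
shift [-0.0013, -0.0008, 0.0514] dr [0.0031, -0.0015, 0.0019]
```

```bash
python3 -m crank '{"motion":[{"xyz":[-0.001,-0.0005,0.015],"dr":[0,0,0],"claw":0.035},{"xyz":[-0.001,-0.0005,0.03],"dr":[0,0,0],"claw":0.035},{"xyz":[-0.001,-0.0005,0.042],"dr":[0,0,0],"claw":0.035},{"xyz":[-0.001,-0.0005,0.05],"dr":[0,0,0],"claw":0.035},{"xyz":[-0.001,-0.0005,0.05],"dr":[0,0,0],"claw":0.035},{"xyz":[-0.001,-0.0005,0.05],"dr":[0,0,0],"claw":0.035},{"xyz":[-0.001,-0.0005,0.05],"dr":[0,0,0],"claw":0.035},{"xyz":[-0.001,-0.0005,0.05],"dr":[0,0,0],"claw":0.035},{"xyz":[-0.001,-0.0005,0.05],"dr":[0,0,0],"claw":0.035},{"xyz":[-0.001,-0.0005,0.05],"dr":[0,0,0],"claw":0.035}]}'
python3 - <<'E'
from h import *
st(); to([.4957,.3277,.0505],-92.7)
E
```

```text
t: 29.82
position: [0.4948, 0.3276, 0.0513]
tool_rot: [2.271, 2.171, 0.001]
contact_force: [-0.7, -0.2, -2.0]
width: 0.0458
gripper_force: 25.0
t 29.82 pos [0.4948 0.3276 0.0513] yaw -92.58 F [-0.7 -0.2 -2. ] w 0.0458 g 25.0 q6 [ 0.44  0.43  1.63 -0.    1.08  0.48]
shift [0.0001, 0.0009, 0.0008] dr [0.0005, -0.0003, 0.0022]
```

```bash
python3 -m crank '{"motion":[{"xyz":[0,0,0.001],"dr":[0,0,0],"claw":0.035},{"xyz":[0,0,0.001],"dr":[0,0,0],"claw":0.035},{"xyz":[0,0,0.001],"dr":[0,0,0],"claw":0.035},{"xyz":[0,0,0.001],"dr":[0,0,0],"claw":0.058},{"xyz":[0,0,0.001],"dr":[0,0,0],"claw":0.058},{"xyz":[0,0,0.001],"dr":[0,0,0],"claw":0.058},{"xyz":[0,0,0.001],"dr":[0,0,0],"claw":0.058}]}'; python3 -m crank '{"motion":[{"xyz":[0,0,-0.01],"dr":[0,0,0],"claw":0.058},{"xyz":[0,0,-0.03],"dr":[0,0,0],"claw":0.058},{"xyz":[0,0,-0.06],"dr":[0,0,0],"claw":0.058},{"xyz":[0,0,-0.09],"dr":[0,0,0],"claw":0.058},{"xyz":[0,0,-0.12],"dr":[0,0,0],"claw":0.058},{"xyz":[0,0,-0.16],"dr":[0,0,0],"claw":0.058},{"xyz":[0,0,-0.19],"dr":[0,0,0],"claw":0.058},{"xyz":[-0.04,0,-0.2],"dr":[0,0,0],"claw":0.08},{"xyz":[-0.08,0,-0.2],"dr":[0,0,0],"claw":0.08},{"xyz":[-0.08,0,-0.2],"dr":[0,0,0],"claw":0.08}]}'
python3 - <<'E'
from h import *
st(); look('w6'); p,A,c=load('w6'); Z=A[...,2]
k=show(A,'case',.045,.07,200,350,20,250); Q=A[k]; print(np.percentile(Q[:,2],[5,50,95]))
u0,u1,v0,v1=cv2.boundingRect(k.astype(np.uint8)); print(u0,u1,v0,v1)
cv2.imwrite('pics/w6c.png',p[0:260,180:450,::-1])
to([.4833,-.4124,.17],3.5)
E
```

```text
t: 30.4
position: [0.4948, 0.3276, 0.0501]
tool_rot: [2.271, 2.171, 0.0]
contact_force: [0.3, -0.1, -0.6]
width: 0.0577
gripper_force: 0.0
t: 31.23
position: [0.4916, 0.2429, 0.2524]
tool_rot: [2.272, 2.163, 0.001]
contact_force: [-0.5, 0.3, -0.5]
width: 0.0747
gripper_force: 0.0
t 31.23 pos [0.4916 0.2429 0.2524] yaw -92.82 F [-0.5  0.3 -0.5] w 0.0747 g 0.0 q6 [ 0.3   0.13  1.57 -0.    1.44  0.35]
case 3305 [494.2 326.6  94.9  45.5  87.7] z 0.0529
[0.04761046 0.05289281 0.05450208]
264 69 42 84
shift [-0.6573, 0.0241, 0.0814] dr [0.0017, 0.0015, -1.6809]
```

View pics/w6c.png

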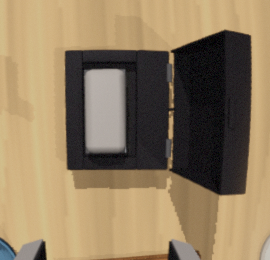

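The crop shows the case lying flat in the well at (105,110), with its top at 53 mm. Now I'll bring the jar back.

```bash
python3 -m crank '{"motion":[{"xyz":[-0.04,0.012,0],"dr":[0,0,-0.1],"claw":0.08},{"xyz":[-0.08,0.012,0],"dr":[0,0,-0.2],"claw":0.08},{"xyz":[-0.12,0.012,0],"dr":[0,0,-0.3],"claw":0.08},{"xyz":[-0.16,0.012,0],"dr":[0,0,-0.4],"claw":0.08},{"xyz":[-0.2,0.012,0],"dr":[0,0,-0.5],"claw":0.08},{"xyz":[-0.24,0.012,0],"dr":[0,0,-0.6],"claw":0.08},{"xyz":[-0.28,0.012,0],"dr":[0,0,-0.7],"claw":0.08},{"xyz":[-0.32,0.012,0],"dr":[0,0,-0.8],"claw":0.08},{"xyz":[-0.36,0.012,0],"dr":[0,0,-0.9],"claw":0.08},{"xyz":[-0.38,0.012,0],"dr":[0,0,-1.0],"claw":0.08}]}'
python3 - <<'E'
from h import *
st(); to([.4833,-.4124,.18],3.5)
E
```

```text
t: 32.12
position: [0.486, -0.1357, 0.2502]
tool_rot: [0.948, 2.994, -0.002]
contact_force: [0.4, -0.3, 1.2]
width: 0.0802
gripper_force: 0.0
t 32.12 pos [ 0.486  -0.1357  0.2502] yaw -35.14 F [ 0.4 -0.3  1.2] w 0.0802 g 0.0 q6 [-0.44  0.03  1.68 -0.    1.43 -1.4 ]
shift [-0.157, -0.2278, 0.0705] dr [-0.001, 0.0008, -0.6744]
```

```bash
python3 -m crank '{"motion":[{"xyz":[-0.028,-0.04,0],"dr":[0,0,-0.1],"claw":0.08},{"xyz":[-0.157,-0.228,0.03],"dr":[0,0,-0.2],"claw":0.08},{"xyz":[-0.157,-0.228,0.04],"dr":[0,0,-0.3],"claw":0.08},{"xyz":[-0.157,-0.228,0.05],"dr":[0,0,-0.4],"claw":0.08},{"xyz":[-0.157,-0.228,0.06],"dr":[0,0,-0.5],"claw":0.08},{"xyz":[-0.157,-0.228,0.07],"dr":[0,0,-0.6],"claw":0.08},{"xyz":[-0.157,-0.228,0.07],"dr":[0,0,-0.66],"claw":0.08},{"xyz":[-0.157,-0.228,0.07],"dr":[0,0,-0.66],"claw":0.08},{"xyz":[-0.157,-0.228,0.07],"dr":[0,0,-0.66],"claw":0.08},{"xyz":[-0.157,-0.228,0.07],"dr":[0,0,-0.66],"claw":0.08}]}' >/dev/null; python3 -m crank '{"motion":[{"xyz":[0,0,0],"dr":[0,0,0],"claw":0.08},{"xyz":[0,0,0],"dr":[0,0,0],"claw":0.08},{"xyz":[0,0,0],"dr":[0,0,0],"claw":0.08},{"xyz":[0,0,0],"dr":[0,0,0],"claw":0.08},{"xyz":[0,0,0],"dr":[0,0,0],"claw":0.08}]}'
python3 - <<'E'
from h import *
st(); to([.4833,-.4124,.0445],3.5)
E
```

```text
t: 33.37
position: [0.4828, -0.4089, 0.1807]
tool_rot: [-0.071, 3.14, -0.001]
contact_force: [0.1, -0.3, 0.1]
width: 0.0801
gripper_force: 0.0
t 33.37 pos [ 0.4828 -0.4089  0.1807] yaw 2.58 F [ 0.1 -0.3  0.1] w 0.0801 g 0.0 q6 [-0.84  0.36  1.44  0.    1.35 -2.46]
shift [-0.0002, -0.0035, 0.1362] dr [-0.0009, 0.0007, -0.016]
```

```bash
python3 -m crank '{"motion":[{"xyz":[0,-0.0035,0.02],"dr":[0,0,-0.016],"claw":0.08},{"xyz":[0,-0.0035,0.05],"dr":[0,0,-0.016],"claw":0.08},{"xyz":[0,-0.0035,0.08],"dr":[0,0,-0.016],"claw":0.08},{"xyz":[0,-0.0035,0.11],"dr":[0,0,-0.016],"claw":0.08},{"xyz":[0,-0.0035,0.13],"dr":[0,0,-0.016],"claw":0.08},{"xyz":[0,-0.0035,0.1355],"dr":[0,0,-0.016],"claw":0.08},{"xyz":[0,-0.0035,0.1355],"dr":[0,0,-0.016],"claw":0.08},{"xyz":[0,-0.0035,0.1355],"dr":[0,0,-0.016],"claw":0.08},{"xyz":[0,-0.0035,0.1355],"dr":[0,0,-0.016],"claw":0.08},{"xyz":[0,-0.0035,0.1355],"dr":[0,0,-0.016],"claw":0.08}]}' >/dev/null; python3 -m crank '{"motion":[{"xyz":[0,0,0],"dr":[0,0,0],"claw":0.07},{"xyz":[0,0,0],"dr":[0,0,0],"claw":0.05},{"xyz":[0,0,0],"dr":[0,0,0],"claw":0.05},{"xyz":[0,0,0],"dr":[0,0,0],"claw":0.05},{"xyz":[0,0,0],"dr":[0,0,0],"claw":0.05},{"xyz":[0,0,0],"dr":[0,0,0],"claw":0.05},{"xyz":[0,0,0],"dr":[0,0,0],"claw":0.05},{"xyz":[0,0,0],"dr":[0,0,0],"claw":0.05}]}' 20
python3 - <<'E'
from h import *
st()
E
python3 -m crank '{"motion":[{"xyz":[0,0,-0.01],"dr":[0,0,0],"claw":0.05},{"xyz":[0,0,-0.03],"dr":[0,0,0],"claw":0.05},{"xyz":[0,0,-0.06],"dr":[0,0,0],"claw":0.05},{"xyz":[0,0,-0.09],"dr":[0,0,0],"claw":0.05},{"xyz":[0,0,-0.12],"dr":[0,0,0],"claw":0.05},{"xyz":[0,0,-0.12],"dr":[0,0,0],"claw":0.05},{"xyz":[0,0,-0.12],"dr":[0,0,0],"claw":0.05},{"xyz":[0,0,-0.12],"dr":[0,0,0],"claw":0.05}]}'
python3 - <<'E'
from h import *
st(); to([.488,-.0593,.165],3.5)
E
```

```text
t: 34.87
position: [0.4827, -0.4129, 0.0451]
tool_rot: [-0.095, 3.14, -0.0]
contact_force: [0.2, 2.0, 5.6]
width: 0.0594
gripper_force: 20.0
t 34.87 pos [ 0.4827 -0.4129  0.0451] yaw 3.45 F [0.2 2.  5.6] w 0.0594 g 20.0 q6 [-0.84  0.52  1.52  0.    1.11 -2.47]
t: 35.53
position: [0.4817, -0.412, 0.1628]
tool_rot: [0.094, -3.138, -0.003]
contact_force: [0.3, 0.2, -2.9]
width: 0.0596
gripper_force: 20.0
t 35.53 pos [ 0.4817 -0.412   0.1628] yaw 3.45 F [ 0.3  0.2 -2.9] w 0.0596 g 20.0 q6 [-0.84  0.38  1.45 -0.    1.32 -2.47]
shift [-0.0275, 0.3517, -0.0016] dr [0.002, -0.0018, -0.0009]
```

```bash
python3 -m crank '{"motion":[{"xyz":[-0.0265,0.353,0],"dr":[0,0,0],"claw":0.05},{"xyz":[-0.0265,0.353,0],"dr":[0,0,0],"claw":0.05},{"xyz":[-0.0265,0.353,0],"dr":[0,0,0],"claw":0.05},{"xyz":[-0.0265,0.353,0],"dr":[0,0,0],"claw":0.05},{"xyz":[-0.0265,0.353,0],"dr":[0,0,0],"claw":0.05},{"xyz":[-0.0265,0.353,0],"dr":[0,0,0],"claw":0.05},{"xyz":[-0.0265,0.353,0],"dr":[0,0,0],"claw":0.05},{"xyz":[-0.0265,0.353,0],"dr":[0,0,0],"claw":0.05},{"xyz":[-0.0265,0.353,0],"dr":[0,0,0],"claw":0.05},{"xyz":[-0.0265,0.353,0],"dr":[0,0,0],"claw":0.05}]}' >/dev/null; python3 -m crank '{"motion":[{"xyz":[0,0,0],"dr":[0,0,0],"claw":0.05},{"xyz":[0,0,0.02],"dr":[0,0,0],"claw":0.05},{"xyz":[0,0,0.05],"dr":[0,0,0],"claw":0.05},{"xyz":[0,0,0.08],"dr":[0,0,0],"claw":0.05},{"xyz":[0,0,0.105],"dr":[0,0,0],"claw":0.05},{"xyz":[0,0,0.105],"dr":[0,0,0],"claw":0.05},{"xyz":[0,0,0.105],"dr":[0,0,0],"claw":0.05},{"xyz":[0,0,0.105],"dr":[0,0,0],"claw":0.05},{"xyz":[0,0,0.105],"dr":[0,0,0],"claw":0.05},{"xyz":[0,0,0.105],"dr":[0,0,0],"claw":0.05}]}';  python3 - <<'E'
from h import *
st(); to([.4875,-.0593,.0471],3.5)
E
```

```text
t: 37.2
position: [0.4895, -0.0598, 0.0614]
tool_rot: [-0.094, 3.136, -0.002]
contact_force: [-0.4, 0.3, -1.8]
width: 0.0594
gripper_force: 20.0
t 37.2 pos [ 0.4895 -0.0598  0.0614] yaw 3.43 F [-0.4  0.3 -1.8] w 0.0594 g 20.0 q6 [-0.3   0.23  1.88 -0.    1.02 -1.93]
shift [0.002, 0.0006, 0.0142] dr [-0.0015, 0.0037, -0.0013]
```

```bash
python3 -m crank '{"motion":[{"xyz":[0.001,0.0005,0.006],"dr":[0,0,0],"claw":0.05},{"xyz":[0.001,0.0005,0.01],"dr":[0,0,0],"claw":0.05},{"xyz":[0.001,0.0005,0.01],"dr":[0,0,0],"claw":0.05},{"xyz":[0.001,0.0005,0.01],"dr":[0,0,0],"claw":0.05},{"xyz":[0.001,0.0005,0.01],"dr":[0,0,0],"claw":0.05},{"xyz":[0.001,0.0005,0.01],"dr":[0,0,0],"claw":0.05}]}'
python3 - <<'E'
from h import *
to([.4875,-.0593,.0471],3.5)
E
```

```text
t: 37.7
position: [0.4868, -0.0584, 0.0495]
tool_rot: [-0.095, 3.14, -0.0]
contact_force: [0.5, -0.0, -2.8]
width: 0.0596
gripper_force: 20.0
shift [-0.0007, -0.0009, 0.0024] dr [-0.0001, 0.0001, -0.0007]
```

```bash
python3 -m crank '{"motion":[{"xyz":[-0.0007,-0.0008,0.001],"dr":[0,0,0],"claw":0.05},{"xyz":[-0.0007,-0.0008,0.0025],"dr":[0,0,0],"claw":0.05},{"xyz":[-0.0007,-0.0008,0.003],"dr":[0,0,0],"claw":0.05},{"xyz":[-0.0007,-0.0008,0.003],"dr":[0,0,0],"claw":0.05},{"xyz":[-0.0007,-0.0008,0.003],"dr":[0,0,0],"claw":0.05},{"xyz":[-0.0007,-0.0008,0.003],"dr":[0,0,0],"claw":0.05}]}'
python3 - <<'E'
from h import *
to([.4875,-.0593,.0471],3.5)
E
```

```text
t: 38.2
position: [0.488, -0.0595, 0.047]
tool_rot: [-0.095, 3.139, -0.001]
contact_force: [-1.4, 0.2, 4.1]
width: 0.0596
gripper_force: 20.0
shift [0.0004, 0.0002, -0.0001] dr [-0.0005, 0.001, -0.0009]
```

Contact. Release, rise and go to the lower tier on the mat (TCP .5429, -.3302).

```bash
python3 -m crank '{"motion":[{"xyz":[0,0,0],"dr":[0,0,0],"claw":0.08},{"xyz":[0,0,0],"dr":[0,0,0],"claw":0.08},{"xyz":[0,0,0],"dr":[0,0,0],"claw":0.08},{"xyz":[0,0,0],"dr":[0,0,0],"claw":0.08},{"xyz":[0,0,-0.03],"dr":[0,0,0],"claw":0.08},{"xyz":[0,0,-0.06],"dr":[0,0,0],"claw":0.08},{"xyz":[0,0,-0.09],"dr":[0,0,0],"claw":0.08},{"xyz":[0,0,-0.12],"dr":[0,0,0],"claw":0.08},{"xyz":[0,0,-0.12],"dr":[0,0,0],"claw":0.08}]}' >/dev/null; python3 -m crank '{"motion":[{"xyz":[-0.038,-0.273,0],"dr":[0,0,0],"claw":0.08},{"xyz":[-0.038,-0.273,0],"dr":[0,0,0],"claw":0.08},{"xyz":[-0.038,-0.273,0],"dr":[0,0,0],"claw":0.08},{"xyz":[-0.038,-0.273,0],"dr":[0,0,0],"claw":0.08},{"xyz":[-0.038,-0.273,0],"dr":[0,0,0],"claw":0.08},{"xyz":[-0.038,-0.273,0],"dr":[0,0,0],"claw":0.08},{"xyz":[-0.038,-0.273,0],"dr":[0,0,0],"claw":0.08},{"xyz":[-0.038,-0.273,0],"dr":[0,0,0],"claw":0.08},{"xyz":[-0.038,-0.273,0],"dr":[0,0,0],"claw":0.08},{"xyz":[-0.038,-0.273,0],"dr":[0,0,0],"claw":0.08}]}'
python3 - <<'E'
from h import *
st(); to([.5429,-.3302,.029],3.5)
E
```

```text
t: 39.78
position: [0.5412, -0.3284, 0.1652]
tool_rot: [0.094, -3.139, -0.003]
contact_force: [-0.5, -0.7, 0.0]
width: 0.0798
gripper_force: 0.0
t 39.78 pos [ 0.5412 -0.3284  0.1652] yaw 3.44 F [-0.5 -0.7  0. ] w 0.0798 g 0.0 q6 [-0.68  0.38  1.45  0.    1.32 -2.31]
shift [-0.0018, -0.0022, 0.1362] dr [0.0021, -0.0015, -0.001]
```

```bash
python3 -m crank '{"motion":[{"xyz":[-0.0015,-0.0015,0.03],"dr":[0,0,0],"claw":0.08},{"xyz":[-0.0015,-0.0015,0.06],"dr":[0,0,0],"claw":0.08},{"xyz":[-0.0015,-0.0015,0.09],"dr":[0,0,0],"claw":0.08},{"xyz":[-0.0015,-0.0015,0.115],"dr":[0,0,0],"claw":0.08},{"xyz":[-0.0015,-0.0015,0.13],"dr":[0,0,0],"claw":0.08},{"xyz":[-0.0015,-0.0015,0.134],"dr":[0,0,0],"claw":0.08},{"xyz":[-0.0015,-0.0015,0.134],"dr":[0,0,0],"claw":0.08},{"xyz":[-0.0015,-0.0015,0.134],"dr":[0,0,0],"claw":0.08},{"xyz":[-0.0015,-0.0015,0.134],"dr":[0,0,0],"claw":0.08},{"xyz":[-0.0015,-0.0015,0.134],"dr":[0,0,0],"claw":0.08}]}' >/dev/null; python3 -m crank '{"motion":[{"xyz":[0,0,0],"dr":[0,0,0],"claw":0.08},{"xyz":[0,0,0],"dr":[0,0,0],"claw":0.08}]}';  python3 - <<'E'
from h import *
st(); to([.5429,-.3302,.029],3.5)
E
```

```text
t: 40.78
position: [0.544, -0.3313, 0.0336]
tool_rot: [-0.095, 3.139, -0.002]
contact_force: [0.3, 0.1, 0.7]
width: 0.0797
gripper_force: 0.0
t 40.78 pos [ 0.544  -0.3313  0.0336] yaw 3.45 F [0.3 0.1 0.7] w 0.0797 g 0.0 q6 [-0.68  0.53  1.52  0.    1.09 -2.31]
shift [0.001, 0.0012, 0.0046] dr [-0.0013, 0.0014, -0.0009]
```

```bash
python3 -m crank '{"motion":[{"xyz":[0.0008,0.001,0.004],"dr":[0,0,0],"claw":0.08},{"xyz":[0.0008,0.001,0.004],"dr":[0,0,0],"claw":0.08},{"xyz":[0.0008,0.001,0.004],"dr":[0,0,0],"claw":0.07},{"xyz":[0.0008,0.001,0.004],"dr":[0,0,0],"claw":0.05},{"xyz":[0.0008,0.001,0.004],"dr":[0,0,0],"claw":0.05},{"xyz":[0.0008,0.001,0.004],"dr":[0,0,0],"claw":0.05},{"xyz":[0.0008,0.001,0.004],"dr":[0,0,0],"claw":0.05},{"xyz":[0.0008,0.001,0.004],"dr":[0,0,0],"claw":0.05},{"xyz":[0.0008,0.001,0.004],"dr":[0,0,0],"claw":0.05},{"xyz":[0.0008,0.001,0.004],"dr":[0,0,0],"claw":0.05}]}' 15;  python3 - <<'E'
from h import *
st()
E
python3 -m crank '{"motion":[{"xyz":[0,0,-0.01],"dr":[0,0,0],"claw":0.05},{"xyz":[0,0,-0.03],"dr":[0,0,0],"claw":0.05},{"xyz":[0,0,-0.06],"dr":[0,0,0],"claw":0.05},{"xyz":[0,0,-0.09],"dr":[0,0,0],"claw":0.05},{"xyz":[0,0,-0.12],"dr":[0,0,0],"claw":0.05},{"xyz":[0,0,-0.135],"dr":[0,0,0],"claw":0.05},{"xyz":[0,0,-0.135],"dr":[0,0,0],"claw":0.05},{"xyz":[0,0,-0.135],"dr":[0,0,0],"claw":0.05}]}'; python3 -m crank '{"motion":[{"xyz":[0.033,0.383,0],"dr":[0,0,0],"claw":0.05},{"xyz":[0.033,0.383,0],"dr":[0,0,0],"claw":0.05},{"xyz":[0.033,0.383,0],"dr":[0,0,0],"claw":0.05},{"xyz":[0.033,0.383,0],"dr":[0,0,0],"claw":0.05},{"xyz":[0.033,0.383,0],"dr":[0,0,0],"claw":0.05},{"xyz":[0.033,0.383,0],"dr":[0,0,0],"claw":0.05},{"xyz":[0.033,0.383,0],"dr":[0,0,0],"claw":0.05},{"xyz":[0.033,0.383,0],"dr":[0,0,0],"claw":0.05},{"xyz":[0.033,0.383,0],"dr":[0,0,0],"claw":0.05},{"xyz":[0.033,0.383,0],"dr":[0,0,0],"claw":0.05}]}'; python3 -m crank '{"motion":[{"xyz":[0,0,0],"dr":[0,0,0],"claw":0.05},{"xyz":[0,0,0],"dr":[0,0,0],"claw":0.05},{"xyz":[0,0,0],"dr":[0,0,0],"claw":0.05}]}'>/dev/null;   python3 - <<'E'
from h import *
st(); to([.4861,.0504,.0309],3.5)
E
```

```text
t: 41.62
position: [0.5425, -0.3299, 0.0284]
tool_rot: [0.095, -3.14, -0.0]
contact_force: [-0.2, -0.2, 0.5]
width: 0.0598
gripper_force: 15.0
t 41.62 pos [ 0.5425 -0.3299  0.0284] yaw 3.45 F [-0.2 -0.2  0.5] w 0.0598 g 15.0 q6 [-0.68  0.54  1.53 -0.    1.08 -2.31]
t: 42.28
position: [0.5431, -0.3303, 0.165]
tool_rot: [-0.095, 3.138, -0.003]
contact_force: [-0.2, -0.2, -1.6]
width: 0.0598
gripper_force: 15.0
t: 43.12
position: [0.4828, 0.0557, 0.1609]
tool_rot: [0.102, -3.134, -0.005]
contact_force: [0.3, -0.0, -0.6]
width: 0.0597
gripper_force: 15.0
t 43.37 pos [0.4863 0.0492 0.1625] yaw 3.39 F [-0.3 -0.5 -1.3] w 0.0596 g 15.0 q6 [-0.08  0.08  1.81 -0.    1.25 -1.71]
shift [-0.0001, 0.0013, 0.1316] dr [-0.0006, -0.0017, -0.0019]
```

```bash
python3 -m crank '{"motion":[{"xyz":[0,0.001,0.02],"dr":[0,0,-0.002],"claw":0.05},{"xyz":[0,0.001,0.05],"dr":[0,0,-0.002],"claw":0.05},{"xyz":[0,0.001,0.08],"dr":[0,0,-0.002],"claw":0.05},{"xyz":[0,0.001,0.105],"dr":[0,0,-0.002],"claw":0.05},{"xyz":[0,0.001,0.122],"dr":[0,0,-0.002],"claw":0.05},{"xyz":[0,0.001,0.122],"dr":[0,0,-0.002],"claw":0.05},{"xyz":[0,0.001,0.122],"dr":[0,0,-0.002],"claw":0.05},{"xyz":[0,0.001,0.122],"dr":[0,0,-0.002],"claw":0.05},{"xyz":[0,0.001,0.122],"dr":[0,0,-0.002],"claw":0.05},{"xyz":[0,0.001,0.122],"dr":[0,0,-0.002],"claw":0.05}]}'>/dev/null; python3 -m crank '{"motion":[{"xyz":[0,0,0],"dr":[0,0,0],"claw":0.05},{"xyz":[0,0,0],"dr":[0,0,0],"claw":0.05},{"xyz":[0,0,0],"dr":[0,0,0],"claw":0.05}]}';   python3 - <<'E'
from h import *
st(); to([.4857,.0504,.0306],3.5)
E
```

```text
t: 44.45
position: [0.4869, 0.0515, 0.042]
tool_rot: [-0.098, 3.139, -0.0]
contact_force: [0.4, -0.4, -0.4]
width: 0.06
gripper_force: 15.0
t 44.45 pos [0.4869 0.0515 0.042 ] yaw 3.58 F [ 0.4 -0.4 -0.4] w 0.06 g 15.0 q6 [-0.07  0.26  1.9  -0.    0.98 -1.7 ]
shift [0.0012, -0.001, 0.0114] dr [-0.0001, 0.0011, 0.0013]
```

```bash
python3 -m crank '{"motion":[{"xyz":[0.0007,-0.001,0.005],"dr":[0,0,0.001],"claw":0.05},{"xyz":[0.0007,-0.001,0.009],"dr":[0,0,0.001],"claw":0.05},{"xyz":[0.0007,-0.001,0.009],"dr":[0,0,0.001],"claw":0.05},{"xyz":[0.0007,-0.001,0.009],"dr":[0,0,0.001],"claw":0.05},{"xyz":[0.0007,-0.001,0.009],"dr":[0,0,0.001],"claw":0.05},{"xyz":[0.0007,-0.001,0.009],"dr":[0,0,0.001],"claw":0.05}]}';   python3 - <<'E'
from h import *
st(); to([.4857,.0504,.0306],3.5)
E
```

```text
t: 44.95
position: [0.4859, 0.0504, 0.0325]
tool_rot: [-0.096, 3.14, -0.0]
contact_force: [-0.2, 0.6, -0.9]
width: 0.0602
gripper_force: 15.0
t 44.95 pos [0.4859 0.0504 0.0325] yaw 3.51 F [-0.2  0.6 -0.9] w 0.0602 g 15.0 q6 [-0.07  0.28  1.9  -0.    0.96 -1.71]
shift [0.0002, 0.0, 0.0019] dr [-0.0, 0.0001, 0.0002]
```

Set down, release, rise, then back off to look (same view pose as w3).

```bash
python3 -m crank '{"motion":[{"xyz":[0,0,0.0015],"dr":[0,0,0],"claw":0.05},{"xyz":[0,0,0.0022],"dr":[0,0,0],"claw":0.05},{"xyz":[0,0,0.0022],"dr":[0,0,0],"claw":0.05},{"xyz":[0,0,0.0022],"dr":[0,0,0],"claw":0.05},{"xyz":[0,0,0.0022],"dr":[0,0,0],"claw":0.05},{"xyz":[0,0,0.0022],"dr":[0,0,0],"claw":0.05}]}'; python3 -m crank '{"motion":[{"xyz":[0,0,0],"dr":[0,0,0],"claw":0.08},{"xyz":[0,0,0],"dr":[0,0,0],"claw":0.08},{"xyz":[0,0,0],"dr":[0,0,0],"claw":0.08},{"xyz":[0,0,-0.03],"dr":[0,0,0],"claw":0.08},{"xyz":[0,0,-0.06],"dr":[0,0,0],"claw":0.08},{"xyz":[0,0,-0.1],"dr":[0,0,0],"claw":0.08},{"xyz":[0.04,0,-0.14],"dr":[0,0,0],"claw":0.08},{"xyz":[0.066,0,-0.18],"dr":[0,0,0],"claw":0.08},{"xyz":[0.066,0,-0.208],"dr":[0,0,0],"claw":0.08},{"xyz":[0.066,0,-0.208],"dr":[0,0,0],"claw":0.08}]}'>/dev/null; python3 -m crank '{"motion":[{"xyz":[0,0,0],"dr":[0,0,0],"claw":0.094},{"xyz":[0,0,0],"dr":[0,0,0],"claw":0.094},{"xyz":[0,0,0],"dr":[0,0,0],"claw":0.094},{"xyz":[0,0,0],"dr":[0,0,0],"claw":0.094},{"xyz":[0,0,0],"dr":[0,0,0],"claw":0.094},{"xyz":[0,0,0],"dr":[0,0,0],"claw":0.094}]}'>/dev/null
python3 - <<'E'
from h import *
st(); look('w7')
for n in ('w3','w7'):
    p,A,c=load(n)
    L,R,F=foot(p,c,(252,320,195,262),.009)
    x=.485
    for _ in range(3):
        y=(np.polyval(L,x)+np.polyval(R,x))/2; x=np.polyval(F,y)+.035/np.cos(np.radians(3.6))
    print(n,'centre',x,y)
    show(A,'jar',.074,.1,160,230,200,280)
E
```

```text
t: 45.45
position: [0.486, 0.0504, 0.0304]
tool_rot: [-0.096, 3.14, -0.0]
contact_force: [0.8, 0.3, 0.5]
width: 0.06
gripper_force: 15.0
t 46.78 pos [0.4194 0.0464 0.2368] yaw 3.51 F [ 0.5 -0.8  0.2] w 0.0937 g 0.0 q6 [-0.1  -0.14  1.87 -0.    1.42 -1.73]
ext 258 312 205 261 2828
L 35 yaw 2.9260103724911217 fit [ 0.0511 -0.0087]
R 35 yaw 2.9761395545724803 fit [0.052  0.0598]
F 45 yaw 3.3697988106450265 fit [-0.0589  0.4546]
w3 centre 0.48664091463878445 0.050633772328389226
jar 996 [482.1 -65.2  36.4  53.2  44.3] z 0.0775
ext 260 313 207 261 2733
L 33 yaw 2.841506389364001 fit [ 0.0496 -0.009 ]
R 33 yaw 3.8188404493041714 fit [0.0668 0.0519]
F 44 yaw 3.7495337327457556 fit [-0.0655  0.4552]
w7 centre 0.4870378455156711 0.049803626405089466
jar 709 [478.2 -66.3  29.8  52.3  35.5] z 0.0775
```

```bash
python3 -m crank '{"motion":[{"xyz":[-0.051,-0.293,0],"dr":[0,0,0],"claw":0.085},{"xyz":[-0.051,-0.293,0],"dr":[0,0,0],"claw":0.085},{"xyz":[-0.051,-0.293,0],"dr":[0,0,0],"claw":0.085},{"xyz":[-0.051,-0.293,0],"dr":[0,0,0],"claw":0.085},{"xyz":[-0.051,-0.293,0],"dr":[0,0,0],"claw":0.085},{"xyz":[-0.051,-0.293,0],"dr":[0,0,0],"claw":0.085},{"xyz":[-0.051,-0.293,0.05],"dr":[0,0,0],"claw":0.085},{"xyz":[-0.051,-0.293,0.1],"dr":[0,0,0],"claw":0.085},{"xyz":[-0.051,-0.293,0.13],"dr":[0,0,0],"claw":0.085},{"xyz":[-0.051,-0.293,0.13],"dr":[0,0,0],"claw":0.085}]}'>/dev/null; python3 -m crank '{"motion":[{"xyz":[0,0,0],"dr":[0,0,0],"claw":0.085},{"xyz":[0,0,0],"dr":[0,0,0],"claw":0.085},{"xyz":[0,0,0],"dr":[0,0,0],"claw":0.085},{"xyz":[0,0,0],"dr":[0,0,0],"claw":0.085}]}'>/dev/null
python3 - <<'E'
from h import *
st(); to([.4881,-.2432,.0325],3.5)
E
```

```text
t 48.0 pos [ 0.4906 -0.2438  0.1108] yaw 3.54 F [ 1.1 -0.8  0.3] w 0.085 g 0.0 q6 [-0.62  0.27  1.72 -0.    1.15 -2.25]
shift [0.0027, 0.001, 0.0783] dr [-0.003, 0.0037, 0.0008]
```

```bash
python3 -m crank '{"motion":[{"xyz":[0.0015,0.0005,0.03],"dr":[0,0,0],"claw":0.085},{"xyz":[0.0015,0.0005,0.055],"dr":[0,0,0],"claw":0.085},{"xyz":[0.0015,0.0005,0.07],"dr":[0,0,0],"claw":0.085},{"xyz":[0.0015,0.0005,0.076],"dr":[0,0,0],"claw":0.085},{"xyz":[0.0015,0.0005,0.076],"dr":[0,0,0],"claw":0.085},{"xyz":[0.0015,0.0005,0.076],"dr":[0,0,0],"claw":0.085},{"xyz":[0.0015,0.0005,0.076],"dr":[0,0,0],"claw":0.085},{"xyz":[0.0015,0.0005,0.076],"dr":[0,0,0],"claw":0.085},{"xyz":[0.0015,0.0005,0.076],"dr":[0,0,0],"claw":0.085}]}'
python3 - <<'E'
from h import *
to([.4881,-.2432,.0325],3.5)
E
```

```text
t: 48.75
position: [0.4883, -0.2433, 0.0337]
tool_rot: [-0.096, 3.138, -0.003]
contact_force: [-0.1, -0.1, -0.7]
width: 0.0852
gripper_force: 0.0
shift [0.0002, 0.0001, 0.0012] dr [-0.0017, 0.0021, 0.0002]
```

```bash
python3 -m crank '{"motion":[{"xyz":[0,0,0],"dr":[0,0,0],"claw":0.07},{"xyz":[0,0,0],"dr":[0,0,0],"claw":0.07},{"xyz":[0,0,0],"dr":[0,0,0],"claw":0.05},{"xyz":[0,0,0],"dr":[0,0,0],"claw":0.05},{"xyz":[0,0,0],"dr":[0,0,0],"claw":0.05},{"xyz":[0,0,0],"dr":[0,0,0],"claw":0.05},{"xyz":[0,0,0],"dr":[0,0,0],"claw":0.05},{"xyz":[0,0,0],"dr":[0,0,0],"claw":0.05}]}' 15;  python3 - <<'E'
from h import *
st()
E
python3 -m crank '{"motion":[{"xyz":[0,0,-0.01],"dr":[0,0,0],"claw":0.05},{"xyz":[0,0,-0.03],"dr":[0,0,0],"claw":0.05},{"xyz":[0,0,-0.06],"dr":[0,0,0],"claw":0.05},{"xyz":[0,0,-0.09],"dr":[0,0,0],"claw":0.05},{"xyz":[0,0,-0.12],"dr":[0,0,0],"claw":0.05},{"xyz":[0,0,-0.13],"dr":[0,0,0],"claw":0.05},{"xyz":[0,0,-0.13],"dr":[0,0,0],"claw":0.05},{"xyz":[0,0,-0.13],"dr":[0,0,0],"claw":0.05}]}'; python3 -m crank '{"motion":[{"xyz":[-0.014,0.293,0],"dr":[0,0,0],"claw":0.05},{"xyz":[-0.014,0.293,0],"dr":[0,0,0],"claw":0.05},{"xyz":[-0.014,0.293,0],"dr":[0,0,0],"claw":0.05},{"xyz":[-0.014,0.293,0],"dr":[0,0,0],"claw":0.05},{"xyz":[-0.014,0.293,0],"dr":[0,0,0],"claw":0.05},{"xyz":[-0.014,0.293,0],"dr":[0,0,0],"claw":0.05},{"xyz":[-0.014,0.293,0],"dr":[0,0,0],"claw":0.05},{"xyz":[-0.014,0.293,0],"dr":[0,0,0],"claw":0.05},{"xyz":[-0.014,0.293,0],"dr":[0,0,0],"claw":0.05},{"xyz":[-0.014,0.293,0],"dr":[0,0,0],"claw":0.05}]}'; python3 -m crank '{"motion":[{"xyz":[0,0,0],"dr":[0,0,0],"claw":0.05},{"xyz":[0,0,0],"dr":[0,0,0],"claw":0.05},{"xyz":[0,0,0],"dr":[0,0,0],"claw":0.05}]}'>/dev/null;   python3 - <<'E'
from h import *
st(); to([.4838,.0502,.0703],3.5)
E
```

```text
t: 49.42
position: [0.4873, -0.2426, 0.0323]
tool_rot: [0.096, -3.14, 0.0]
contact_force: [-0.1, -0.3, 1.0]
width: 0.0599
gripper_force: 15.0
t 49.42 pos [ 0.4873 -0.2426  0.0323] yaw 3.5 F [-0.1 -0.3  1. ] w 0.0599 g 15.0 q6 [-0.62  0.38  1.76 -0.    1.   -2.25]
t: 50.08
position: [0.4871, -0.2425, 0.1621]
tool_rot: [-0.096, 3.14, -0.0]
contact_force: [-0.9, 0.8, -2.0]
width: 0.0601
gripper_force: 15.0
t: 50.92
position: [0.4819, 0.0507, 0.1602]
tool_rot: [0.098, -3.136, 0.0]
contact_force: [-0.1, 0.0, -1.8]
width: 0.0597
gripper_force: 15.0
t 51.17 pos [0.4833 0.0493 0.1619] yaw 3.36 F [-0.4  0.1 -1.3] w 0.06 g 15.0 q6 [-0.08  0.08  1.82 -0.    1.24 -1.71]
shift [-0.0006, 0.0009, 0.0916] dr [-0.0001, -0.0007, -0.0025]
```

```bash
python3 -m crank '{"motion":[{"xyz":[0,0.0008,0.02],"dr":[0,0,-0.002],"claw":0.05},{"xyz":[0,0.0008,0.045],"dr":[0,0,-0.002],"claw":0.05},{"xyz":[0,0.0008,0.065],"dr":[0,0,-0.002],"claw":0.05},{"xyz":[0,0.0008,0.078],"dr":[0,0,-0.002],"claw":0.05},{"xyz":[0,0.0008,0.078],"dr":[0,0,-0.002],"claw":0.05},{"xyz":[0,0.0008,0.078],"dr":[0,0,-0.002],"claw":0.05},{"xyz":[0,0.0008,0.078],"dr":[0,0,-0.002],"claw":0.05},{"xyz":[0,0.0008,0.078],"dr":[0,0,-0.002],"claw":0.05},{"xyz":[0,0.0008,0.078],"dr":[0,0,-0.002],"claw":0.05},{"xyz":[0,0.0008,0.078],"dr":[0,0,-0.002],"claw":0.05}]}'>/dev/null; python3 -m crank '{"motion":[{"xyz":[0,0,0],"dr":[0,0,0],"claw":0.05},{"xyz":[0,0,0],"dr":[0,0,0],"claw":0.05},{"xyz":[0,0,0],"dr":[0,0,0],"claw":0.05}]}'>/dev/null;   python3 - <<'E'
from h import *
st(); to([.4834,.0502,.0694],3.5)
E
```

```text
t 52.25 pos [0.4834 0.0516 0.0844] yaw 3.63 F [ 0.3  0.9 -0.3] w 0.0602 g 15.0 q6 [-0.07  0.19  1.88 -0.    1.07 -1.71]
shift [0.0001, -0.0014, 0.015] dr [-0.0, 0.0004, 0.0022]
```

```bash
python3 -m crank '{"motion":[{"xyz":[0,-0.0013,0],"dr":[0,0,0.002],"claw":0.05},{"xyz":[0,-0.0013,0.0],"dr":[0,0,0.002],"claw":0.05},{"xyz":[0,-0.0013,0.003],"dr":[0,0,0.002],"claw":0.05},{"xyz":[0,-0.0013,0.003],"dr":[0,0,0.002],"claw":0.05},{"xyz":[0,-0.0013,0.003],"dr":[0,0,0.002],"claw":0.05}]}'; python3 -m crank '{"motion":[{"xyz":[0,0,0.003],"dr":[0,0,0],"claw":0.05},{"xyz":[0,0,0.005],"dr":[0,0,0],"claw":0.05},{"xyz":[0,0,0.007],"dr":[0,0,0],"claw":0.05},{"xyz":[0,0,0.0075],"dr":[0,0,0],"claw":0.05},{"xyz":[0,0,0.0075],"dr":[0,0,0],"claw":0.05},{"xyz":[0,0,0.0075],"dr":[0,0,0],"claw":0.05}]}';  python3 - <<'E'
from h import *
st(); to([.4834,.0502,.0694],3.5)
E
```

```text
t: 52.67
position: [0.4831, 0.0502, 0.0809]
tool_rot: [0.096, -3.139, -0.0]
contact_force: [-0.1, 0.8, -0.9]
width: 0.06
gripper_force: 15.0
t: 53.17
position: [0.4833, 0.0502, 0.0737]
tool_rot: [0.096, -3.14, 0.0]
contact_force: [0.5, 0.4, -0.8]
width: 0.0599
gripper_force: 15.0
t 53.17 pos [0.4833 0.0502 0.0737] yaw 3.51 F [ 0.5  0.4 -0.8] w 0.0599 g 15.0 q6 [-0.07  0.2   1.89 -0.    1.05 -1.71]
shift [-0.0001, -0.0, 0.0043] dr [-0.0, -0.0001, 0.0001]
```

```bash
python3 -m crank '{"motion":[{"xyz":[0,0,0.002],"dr":[0,0,0],"claw":0.05},{"xyz":[0,0,0.0035],"dr":[0,0,0],"claw":0.05},{"xyz":[0,0,0.0045],"dr":[0,0,0],"claw":0.05},{"xyz":[0,0,0.0045],"dr":[0,0,0],"claw":0.05},{"xyz":[0,0,0.0045],"dr":[0,0,0],"claw":0.05},{"xyz":[0,0,0.0045],"dr":[0,0,0],"claw":0.05}]}';  python3 - <<'E'
from h import *
st(); to([.4834,.0502,.0694],3.5)
E
```

```text
t: 53.67
position: [0.4834, 0.0502, 0.0693]
tool_rot: [-0.096, 3.14, -0.0]
contact_force: [0.0, 0.2, -0.3]
width: 0.0596
gripper_force: 15.0
t 53.67 pos [0.4834 0.0502 0.0693] yaw 3.51 F [ 0.   0.2 -0.3] w 0.0596 g 15.0 q6 [-0.07  0.21  1.89 -0.    1.04 -1.71]
shift [0.0, 0.0, -0.0001] dr [-0.0, 0.0002, 0.0001]
```

Seated height reached. Release, retreat to the w1 viewing pose and compare.

```bash
python3 -m crank '{"motion":[{"xyz":[0,0,0.0006],"dr":[0,0,0],"claw":0.05},{"xyz":[0,0,0.0006],"dr":[0,0,0],"claw":0.05},{"xyz":[0,0,0.0006],"dr":[0,0,0],"claw":0.085},{"xyz":[0,0,0.0006],"dr":[0,0,0],"claw":0.085},{"xyz":[0,0,0.0006],"dr":[0,0,0],"claw":0.085},{"xyz":[0,0,0.0006],"dr":[0,0,0],"claw":0.085},{"xyz":[0,0,-0.03],"dr":[0,0,0],"claw":0.085},{"xyz":[0,0,-0.06],"dr":[0,0,0],"claw":0.085},{"xyz":[0,0,-0.1],"dr":[0,0,0],"claw":0.085},{"xyz":[0,0,-0.14],"dr":[0,0,0],"claw":0.085}]}'; python3 -m crank '{"motion":[{"xyz":[0.02,-0.02,-0.04],"dr":[0,0,0],"claw":0.094},{"xyz":[0.04,-0.04,-0.08],"dr":[0,0,0],"claw":0.094},{"xyz":[0.062,-0.055,-0.12],"dr":[0,0,0.027],"claw":0.094},{"xyz":[0.062,-0.055,-0.15],"dr":[0,0,0.027],"claw":0.094},{"xyz":[0.062,-0.055,-0.15],"dr":[0,0,0.027],"claw":0.094},{"xyz":[0.062,-0.055,-0.15],"dr":[0,0,0.027],"claw":0.094},{"xyz":[0.062,-0.055,-0.15],"dr":[0,0,0.027],"claw":0.094},{"xyz":[0.062,-0.055,-0.15],"dr":[0,0,0.027],"claw":0.094},{"xyz":[0.062,-0.055,-0.15],"dr":[0,0,0.027],"claw":0.094},{"xyz":[0.062,-0.055,-0.15],"dr":[0,0,0.027],"claw":0.094}]}'>/dev/null
python3 - <<'E'
from h import *
st(); look('w8'); a=np.load('scene0.npz'); s,d=manip.read_camera('scene'); np.savez('scene1.npz',p=s,d=d)
for n in ('w1','w8'):
    p,A,c=load(n); print(n)
    k=show(A,'stack top',.084,.12,285,355,170,255); print(np.percentile(A[k][:,2],[5,50,95]).round(4))
    k=show(A,'jar top',.073,.1,205,280,175,250); print(cv2.minEnclosingCircle(np.float32(A[k][:,:2]*1000)))
    show(A,'brush',.0105,.03,50,160,235,285)
for dd in (a['d'],d):
    S=cloud('scene',dd)
    k=show(S,'scene stack',.084,.12,235,300,145,220); k=show(S,'scene jar',.073,.09,215,265,185,250); show(S,'mirror',.005,.02,350,425,195,275)
p=load('w8')[0]
cv2.imwrite('pics/fin.png',np.hstack([cv2.resize(p[150:290,195:375],(400,311)),cv2.resize(s[140:280,190:340],(333,311))])[:,:,::-1])
E
```

```text
t: 54.5
position: [0.4822, 0.0503, 0.2097]
tool_rot: [0.096, -3.137, -0.0]
contact_force: [0.5, 0.6, -0.3]
width: 0.0849
gripper_force: 0.0
t 55.33 pos [ 0.4242 -0.008   0.357 ] yaw 2.0 F [-0.3 -0.  -0.2] w 0.0943 g 0.0 q6 [-0.22 -0.2   1.67  0.    1.67 -1.83]
w1
stack top 1788 [488.6  50.5  66.3  60.6   4.1] z 0.0903
[0.0888 0.0903 0.0917]
jar top 980 [487.3 -59.   51.8  50.9  10.1] z 0.0774
((487.5589294433594, -59.867103576660156), 26.493072509765625)
brush 232 [ 599.7 -331.9  107.9   11.8   89.2] z 0.0127
w8
stack top 1837 [489.1  49.9  66.7  60.8   3.6] z 0.0904
[0.0889 0.0904 0.0919]
jar top 1015 [487.6 -60.4  52.4  51.5  89.2] z 0.0774
((487.64434814453125, -60.48255920410156), 26.628135681152344)
brush 246 [ 600.3 -331.4  107.9   12.1   88.7] z 0.0128
scene stack 575 [492.6  50.3  67.5  63.6   2. ] z 0.0903
scene jar 382 [491.2 -60.   51.6  52.8  54. ] z 0.0775
mirror 1677 [785.4  62.9 108.4 206.9  11.3] z 0.008
scene stack 574 [492.7  50.5  67.   64.6   4.5] z 0.0903
scene jar 379 [492.4 -59.1  51.7  54.1   6.2] z 0.0774
mirror 1665 [785.4  63.5 108.4 208.2  11.3] z 0.0081
```

View pics/fin.png

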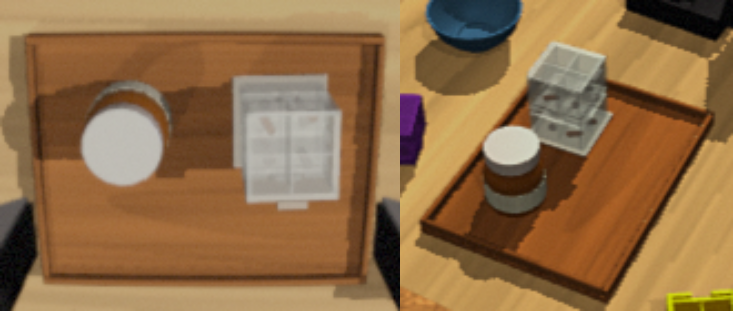

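The final view shows the stack seated at (293,155), its top at 90.4 mm as at the start. The jar is at (122,145), and both are within about 1 mm of where they stood. I'm handing in.

```bash
python3 -c "
from h import *
print(manip.job_done())"
```

```text
the job is handed in; nothing more can be done
None
```

I finished the job and handed it in at about 55 s: the case lies flat in the dock well, the jar and the fully seated organizer are back within about 1 mm of where they stood, and the mirror and brush were not disturbed.

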